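Change over the culture unit

TASK

Change over the white culture unit: lift the two spent black cartridges out of their recesses and lay them side by side, flat on the floor of the metal discard tray, press the two fresh cartridges from the bench fully home in their place, flush in the recesses, and stand every amber vial on the bench upright inside one of the unit's grey collars (any collar, one vial each; there may be spare collars). When all of that is in place, last of all throw the black toggle on the unit fully over, away from the robot, and leave the other things on the bench where they are.

Things in the scene. Friction and masses are not known exactly. Their poses are not given: they have to be found in the camera images.
- unit: white fixed deck of the culture unit, 200 (x) by 340 (y) by 42 mm high; origin at the centre of its underside, x roughly away from the robot. On top: five grey collars in a row along y at x = -55 mm, two recesses and the toggle in the far half, between these a blue filter at (45, 35) mm, 14 mm tall, and two grey stubs at (30 and 60, 72) mm, 12 mm tall.
- discard: fixed open aluminium tray, 130 (x) by 170 mm (y) outside, 18 mm high, walls and floor 4 mm; origin at the centre of the underside; the fresh cartridges lie between it and the robot. It stands to the left or right of the unit.
- toggle_tip (a point): centre of the black ball (26 mm across) at the tip of the toggle's lever; it swings on a 50 mm radius about an axle along the unit's y, 22 mm above the deck at unit (50, 135) mm. Grey housing 70 (x) by 50 (y) by 25 mm tall; the ball's centre is 66 to 72 mm above the deck. A push of about 2 N swings it
- toggle (a joint): toggle of the culture unit, rad: about 0 leaning towards the robot (unit -x), 1.0 fully over to unit +x; stays where it is left
- recess0 (a point): centre of the floor of a recess, 16 mm below the top of the deck (26 mm above the bench), axes as the unit's. The recess is 47 mm (x) by 63 mm (y), so a cartridge has 1.5 mm of play on each side. The two recesses lie 80 mm apart along y; either cartridge fits either, either way round
- spent0: a spent cartridge, which starts seated in a recess: black block 44 mm (x) by 60 mm (y) by 16 mm high, with a grip rib in the middle of its top 12 mm wide (x), 44 mm long (y) and 24 mm tall (40 mm high in all); about 90 g. Origin at the centre of the underside, z up. Hold it by the rib
- fresh0: a fresh cartridge, the same shape and size as a spent one; it starts on the bench between the discard tray and the robot, its y axis roughly along the unit's x. Origin at the centre of the underside, z up
- recess1 (a point): centre of the floor of a recess, 16 mm below the top of the deck (26 mm above the bench), axes as the unit's. The recess is 47 mm (x) by 63 mm (y), so a cartridge has 1.5 mm of play on each side. The two recesses lie 80 mm apart along y; either cartridge fits either, either way round
- spent1: a spent cartridge, which starts seated in a recess: black block 44 mm (x) by 60 mm (y) by 16 mm high, with a grip rib in the middle of its top 12 mm wide (x), 44 mm long (y) and 24 mm tall (40 mm high in all); about 90 g. Origin at the centre of the underside, z up. Hold it by the rib
- fresh1: a fresh cartridge, the same shape and size as a spent one; it starts on the bench between the discard tray and the robot, its y axis roughly along the unit's x. Origin at the centre of the underside, z up
- ring0 (a point): centre of a collar at the level of the deck's top (42 mm above the bench), on which the vial stands; collar 12 mm tall, 37 mm across inside, wall 3.5 mm; the collars stand 55 mm apart in a row along the unit's y
- vial0: amber glass vial with a white cap, standing on the bench to one side of the unit; may be absent. Body 34 mm in diameter and 38 mm tall, cap 29 mm in diameter, 50 mm tall in all; 70 g. Origin at the centre of the underside, z up; round, so its yaw means nothing
- ring1 (a point): centre of a collar at the level of the deck's top (42 mm above the bench), on which the vial stands; collar 12 mm tall, 37 mm across inside, wall 3.5 mm; the collars stand 55 mm apart in a row along the unit's y
- vial1: amber glass vial with a white cap, standing on the bench to one side of the unit; may be absent. Body 34 mm in diameter and 38 mm tall, cap 29 mm in diameter, 50 mm tall in all; 70 g. Origin at the centre of the underside, z up; round, so its yaw means nothing
- ring2 (a point): centre of a collar at the level of the deck's top (42 mm above the bench), on which the vial stands; collar 12 mm tall, 37 mm across inside, wall 3.5 mm; the collars stand 55 mm apart in a row along the unit's y
- vial2: amber glass vial with a white cap, standing on the bench to one side of the unit; may be absent. Body 34 mm in diameter and 38 mm tall, cap 29 mm in diameter, 50 mm tall in all; 70 g. Origin at the centre of the underside, z up; round, so its yaw means nothing
- ring3 (a point): centre of a collar at the level of the deck's top (42 mm above the bench), on which the vial stands; collar 12 mm tall, 37 mm across inside, wall 3.5 mm; the collars stand 55 mm apart in a row along the unit's y
- vial3: amber glass vial with a white cap, standing on the bench to one side of the unit; may be absent. Body 34 mm in diameter and 38 mm tall, cap 29 mm in diameter, 50 mm tall in all; 70 g. Origin at the centre of the underside, z up; round, so its yaw means nothing
- ring4 (a point): centre of a collar at the level of the deck's top (42 mm above the bench), on which the vial stands; collar 12 mm tall, 37 mm across inside, wall 3.5 mm; the collars stand 55 mm apart in a row along the unit's y
- vial4: amber glass vial with a white cap, standing on the bench to one side of the unit; may be absent. Body 34 mm in diameter and 38 mm tall, cap 29 mm in diameter, 50 mm tall in all; 70 g. Origin at the centre of the underside, z up; round, so its yaw means nothing
- petri: bystander: small clear dish, 41 mm across, 16 mm tall, among the vials; leave alone. Origin at the centre of the underside
- driver: bystander: screwdriver, 150 mm long, lying on the bench between the robot and the unit; leave alone
- clip: bystander: steel clip, 20 by 45 mm, 32 mm tall, lying on the bench nearer the robot than the unit; leave alone
Not all that is in view belongs to the job. Leave any green or turquoise look-alike of the spent1 alone.

How it is judged:
By the outcome, as a careful person would: the job done as asked, in the order asked, and still so for the second after the job is handed in, with the robot touching nothing.
Of vial0, vial1, vial2, vial3, vial4 only 3 to 5 are there at a start; the rules pass over those that are not, and their reading is None.
At some moment in a run one of fresh0, fresh1, vial0, vial1, vial2, vial3, vial4 may be knocked a few centimetres aside while the robot is not near it.
It also fails if it takes over 210 s, if anything falls off the work surface, if the arm or the gripper's body presses on something with over 40 N, if the wrist force passes 120 N, or if a joint passes its speed limit or range.

ROBOT

A 7-joint arm with a two-finger parallel gripper is mounted at the origin on the work surface. World frame = base frame: x ahead of the robot, y to its left, z up, the work surface at z = 0. Lengths are in m, angles in rad, forces in N, time in s.
With the tool pointing down it reaches from about 0.35 to 0.9 m from the base axis. Payload 8.1 kg.
Tool frame: the origin (TCP) lies midway between the tips of the shut fingers; the grasp point (between the pads) lies 19 mm behind it (r.grip_point_offset is the distance from the TCP to the grasp point, in m); z points along the fingers, y is the line along which they close (so a half turn about z gives the same grasp; the last joint's range is limited). The gripper opens to 92 mm and grips with 3 to 60 N. Pads are 19 mm wide; open, the fingers measure 130 mm over their backs; the gripper's body (75 mm by 190 mm) begins 47 mm behind the grasp point.
Start: joints at [-0.103, 0.434, 0.025, 1.573, -0.012, 1.134, -0.075], TCP at [0.625, -0, 0.227] pointing down, gripper open.
Joint ranges: [-2.62, 2.62], [-0.44, 2.09], [-1.27, 1.32], [0.08, 2.57], [-1.32, 4.46], [0.12, 2], [-2.74, 2.74]. Speed limits (rad/s): [2.22, 2.22, 3.01, 3.01, 3.14, 3.14, 3.14].

INTERFACE

Orientations are given as a unit quaternion [w, x, y, z].
In Python, from bench import r, vision, job gives the robot as it stands.
- The arm moves only by the tool apply_moves, never from a script. Its arguments are lists of equal length, an entry for each row: "linear": the shift along the tool's x, y, z in cm, a list of three; "spin": the turn about the tool's z in degrees; "jaw": the finger opening in cm, from 0 to 9.18. A call has 1 to 10 rows; each row shifts and turns the commanded pose from where the row before left it, along the tool's axes as they then stand; what a row does not reach is not made up. A row lasts 1/8 s, in which the tool goes at most 62.5 mm and 10.7 degrees, less where a joint would pass 70% of its speed; a pose out of reach is approached as far as the arm can. A call with a gripper value outside its range is refused whole. The fingers move at their own pace and stop on an object; "force" is the grip in N (left out, the last holds). Time passes only in rows, so rows that do not move let the fingers close. It gives the time, the measured TCP pose, the force, the opening and the grip force at its end, in the units of the state.
- r.read_state(): the state, without advancing time (a new reading comes with each control period).
- vision.snapshot(name): name is "scene" or "side" or "wrist"; returns the picture (400x640x3 uint8, red, green, blue); there is no depth.
- vision.camera_params(name): a dict with "fov_y" (degrees; the focal length in pixels is half the picture's height over the tangent of half this angle, whatever the lens; pixels are square), "cx", "cy" (the principal point, pixels), "T" (4x4, takes a point from camera to world coordinates). Camera axes: x right, y down, z forward; pixel columns grow to the right and rows downward; lengths in m; the calibration is good to about 2 mm. A picture is of the moment at which its call begins: read the wrist's pose just before it. camera_params takes no time and is no camera call; for the wrist camera it gives the pose at the moment of the call.
- job.job_done(): hands the job in; it is judged then, once.
The state is a dict: "clock": time; "joint_pos": joint angles; "qvel": joint speeds; "joint_torque": joint torques, N m; "tcp_pos": TCP position; "ee_rot": TCP orientation; "force": force on the tool from outside, world axes, zero at the start; "torque": the same for the moment, N m; "gripper_width": opening from 0.0 (shut) to 1.0 (fully open); "grasp_force": force on a finger pad.
Only numpy, scipy, OpenCV 4.12 (cv2) and the standard library are available. Lean on these libraries where they do the work, as an engineer would, in place of code of your own. Each camera call takes 0.05 s, during which the arm holds its last target. There are 200 camera calls.

## Working session

There is one attempt and no reset: what is moved stays moved. The work goes in short steps, Python scripts to look and compute and a tool call to move; the robot and the scene stay as the last step left them, time stands still between calls to the robot, and variables do not carry over. Pictures are saved under pics/ and viewed, at most 14 in all, crops included, and the job is handed in when it is done.

Besides the shell and the picture viewer there is one more tool, called after "Request:" as name(argument=value, ...) on one line, values as JSON. apply_moves: Moves the arm, as the interface text tells. Its arguments: {"type":"object","properties":{"linear":{"type":"array"},"spin":{"type":"array"},"jaw":{"type":"array"},"force":{"type":"number"}},"required":["linear","spin","jaw"]}

```bash
ls; mkdir -p pics; python3 - <<'E'
from bench import r,vision,job
import cv2,numpy as np
np.set_printoptions(precision=4,suppress=True)
for n in("scene","side","wrist"):
    p=vision.camera_params(n);print(n,p["fov_y"],p["cx"],p["cy"],{k:v for k,v in p.items() if k not in("fov_y","cx","cy","T")});print(np.array(p["T"]))
    cv2.imwrite(f"pics/{n}0.png",vision.snapshot(n)[:,:,::-1])
s=r.read_state();print(s);print(r.grip_point_offset)
E
```

```text
pics
scene 52.66694119525362 316.74319110596076 190.39702236626584 {}
[[-0.3015  0.7202 -0.6249  1.3454]
 [ 0.9534  0.2337 -0.1907  0.2402]
 [ 0.0087 -0.6533 -0.7571  1.0068]
 [ 0.      0.      0.      1.    ]]
side 55.759073488576696 309.9957372963671 206.29155150267775 {}
[[ 0.9218 -0.2544  0.2926  0.3281]
 [-0.3873 -0.6402  0.6635 -0.6197]
 [ 0.0186 -0.7249 -0.6886  0.7602]
 [ 0.      0.      0.      1.    ]]
wrist 70.25474004717387 315.65949929006797 195.32321658857305 {}
[[ 1.     -0.0007 -0.002   0.6257]
 [-0.0012 -0.9568 -0.2907  0.0787]
 [-0.0017  0.2907 -0.9568  0.384 ]
 [ 0.      0.      0.      1.    ]]
{'clock': 0.15, 'joint_pos': array([-0.1026,  0.4351,  0.025 ,  1.5739, -0.0116,  1.134 , -0.0751]), 'qvel': array([-0.0003, -0.0013, -0.0007, -0.0031, -0.0004,  0.0019, -0.0012]), 'joint_torque': array([  0.0009, -66.8263,   0.9857, -31.4695,  -0.0604,   0.0394,
         0.0001]), 'tcp_pos': array([ 0.6246, -0.0001,  0.2261]), 'ee_rot': array([-0.0004,  0.7071,  0.7071, -0.0005]), 'force': array([ 0.1599,  0.    , -0.534 ]), 'torque': array([-0.026 , -0.0069,  0.012 ]), 'grasp_force': 0.0, 'gripper_width': 1.0025956862990388}
0.0188
```

View images.

View pics/scene0.png

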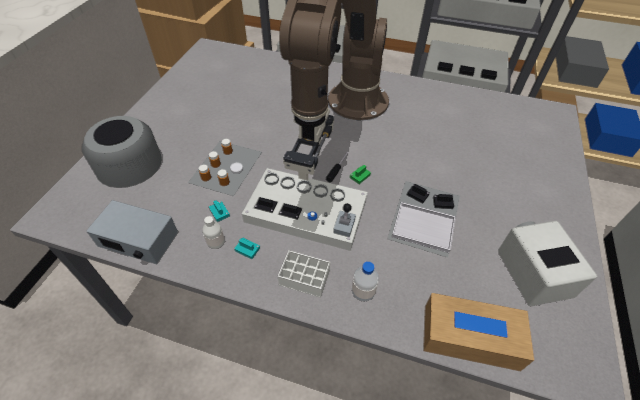

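View pics/side0.png

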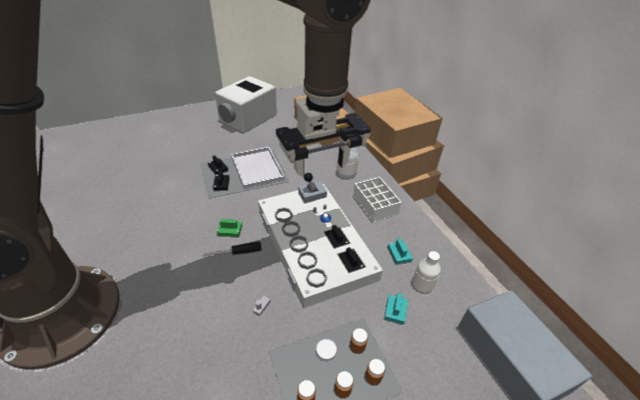

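View pics/wrist0.png

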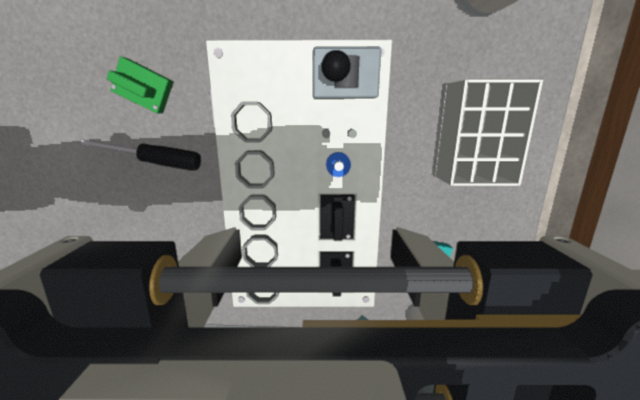

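```bash
cat > h.py <<'E'
from bench import r,vision,job
import cv2,numpy as np
np.set_printoptions(precision=4,suppress=True)
def snap(n):
    p=vision.camera_params(n); return vision.snapshot(n)[:,:,::-1].copy(),p
def cast(p,uv,z):
    uv=np.atleast_2d(np.float64(uv)); f=200/np.tan(np.radians(p["fov_y"])/2)
    T=np.array(p["T"]); d=np.c_[(uv[:,0]-p["cx"])/f,(uv[:,1]-p["cy"])/f,np.ones(len(uv))]@T[:3,:3].T
    return T[:3,3]+d*((z-T[2,3])/d[:,2])[:,None]
def proj(p,X):
    f=200/np.tan(np.radians(p["fov_y"])/2);T=np.array(p["T"]);c=(np.atleast_2d(X)-T[:3,3])@T[:3,:3]
    return c[:,:2]/c[:,2:]*f+[p["cx"],p["cy"]]
def blobs(mask,amin=30):
    n,l,s,c=cv2.connectedComponentsWithStats(mask.astype(np.uint8)); return [(c[i],s[i],l==i) for i in range(1,n) if s[i,4]>=amin]
E
python3 - <<'E'
from h import *
p=vision.camera_params("wrist");q=vision.camera_params("scene");sd=vision.camera_params("side")
print("deck",cast(p,[(208,41),(392,41),(375,305),(233,305)],.042)[:,:2])
print("cart deck",cast(p,[(338,217)],.042)[:,:2])
im=cv2.imread("pics/scene0.png");hsv=cv2.cvtColor(im,cv2.COLOR_BGR2HSV)
cp=[(227,142),(214,156),(204,169),(223,173)]
print("vial",cast(q,cp,.05)[:,:2],"petri",cast(q,[(237,167)],.016)[:,:2])
print("vial side",cast(sd,[(359,337),(306,388),(344,380),(376,368)],.05)[:,:2],cast(sd,[(326,349)],.016))
print("fresh",cast(q,[(418,192),(443,200)],.016)[:,:2],cast(sd,[(217,165),(221,181)],.016)[:,:2])
print("tray",cast(q,[(400,204),(456,216),(447,251),(390,238)],.018)[:,:2])
print("traycentre side",cast(sd,[(258,167)],.018))
b=cv2.resize(im[180:260,390-10:470],(0,0),fx=4,fy=4)
E
```

```text
deck [[ 0.5091  0.1491]
 [ 0.7077  0.1488]
 [ 0.7094 -0.1885]
 [ 0.5071 -0.1885]]
cart deck [[ 0.6539 -0.0544]]
vial [[ 0.44   -0.3647]
 [ 0.5166 -0.3757]
 [ 0.5813 -0.3789]
 [ 0.5785 -0.3121]] petri [[ 0.5111 -0.299 ]]
vial side [[ 0.5738 -0.3226]
 [ 0.438  -0.3733]
 [ 0.5082 -0.3868]
 [ 0.574  -0.3899]] [[ 0.5104 -0.3059  0.016 ]]
fresh [[0.433  0.3045]
 [0.4421 0.3853]] [[0.4416 0.3846]
 [0.4351 0.3011]]
tray [[0.5023 0.2575]
 [0.4963 0.43  ]
 [0.633  0.4162]
 [0.6391 0.2517]]
traycentre side [[0.5598 0.3243 0.018 ]]
```

Request:
apply_moves(linear=[[-4.5,1.5,2.5],[-4.5,1.5,2.5],[0,0,0],[0,0,0]], spin=[0,0,0,0], jaw=[5,5,5,5], force=25)

```text
clock: 0.65
tcp_pos: [0.6548, -0.0895, 0.1764]
ee_rot: [-0.001, 0.707, 0.707, -0.0]
force: [0.1, 0.5, -0.5]
gripper_width: 0.612
grasp_force: 0.0
```

```bash
python3 - <<'E'
from h import *
im,p=snap("wrist");cv2.imwrite("pics/w1.png",im);s=r.read_state();print(s["clock"],s["tcp_pos"],s["ee_rot"])
import pickle;pickle.dump(p,open("pics/w1.pkl","wb"))
E
```

```text
0.7 [ 0.6551 -0.0887  0.1769] [-0.0003  0.7067  0.7075  0.0004]
```

View pics/w1.png

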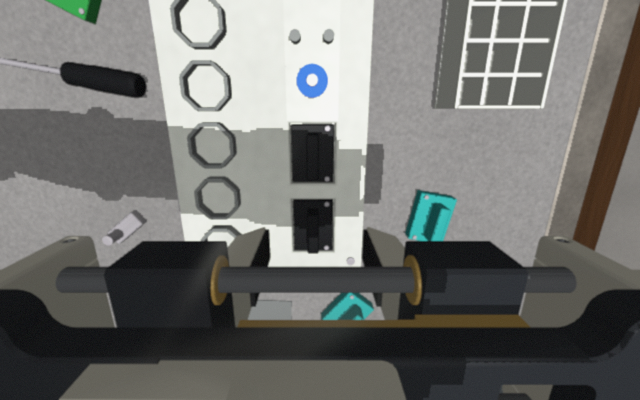

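```bash
python3 - <<'E'
from h import *
import pickle
im=cv2.imread("pics/w1.png");p=pickle.load(open("pics/w1.pkl","rb"))
g=im.max(2)
roi=np.zeros_like(g);roi[115:260,280:345]=1
for c,s,m in blobs((g<70)&(roi>0),400):
    cs,_=cv2.findContours(m.astype(np.uint8),0,2); k=max(cs,key=cv2.contourArea)
    w=cast(p,k[:,0,:],.042)[:,:2].astype(np.float32)
    (a,b),(e,f),t=cv2.minAreaRect(w); print("spent",s,a,b,e,f,t, cast(p,[c],.042)[0,:2])
hsv=cv2.cvtColor(im,cv2.COLOR_BGR2HSV)
for c,s,m in blobs(cv2.inRange(hsv,(100,120,80),(130,255,255)),100): print("filter",c,cast(p,[c],.056)[0,:2])
w=(im.min(2)>140)
n=[b for b in blobs(w,3000)]
for c,s,m in n: print(c,s)
# deck long edges: for rows, first/last white
for row in (20,60,100,240,250):
    xs=np.where((im[row,140:385].min(1)>110))[0]+140
    if len(xs): print(row,xs[0],xs[-1],cast(p,[(xs[0]-.5,row),(xs[-1]+.5,row)],.042)[:,:2].ravel())
E
```

```text
spent [ 291  125   43   57 2339] 0.6518584489822388 -0.05478927493095398 0.05762574076652527 0.043767500668764114 89.93482971191406 [ 0.6515 -0.054 ]
spent [ 293  199   40   54 1980] 0.6519849300384521 -0.13526879251003265 0.04326137527823448 0.06392467767000198 0.8109723329544067 [ 0.6518 -0.1327]
filter [311.6815  80.2338] [0.652  0.0144]
[299.074  118.6002] [     0      0    608    269 102387]
20 140 384 [0.4961 0.0667 0.718  0.0663]
60 140 384 [0.4901 0.0336 0.7203 0.0333]
100 140 384 [ 0.4836 -0.002   0.7228 -0.0024]
240 140 362 [ 0.4565 -0.1519  0.7083 -0.1522]
250 270 361 [ 0.6027 -0.1646  0.7077 -0.1647]
```

Request:
apply_moves(linear=[[3.5,-0.3,3],[0,0,5],[0,0,4],[0,0,1],[0,0,0],[0,0,0],[0,0,0],[0,0,0],[0,0,-3],[0,0,-5]], spin=[0,0,0,0,0,0,0,0,0,0], jaw=[5,5,5,5,5,0.5,0.5,0.5,0.5,0.5], force=25)

```text
clock: 1.95
tcp_pos: [0.6507, -0.055, 0.1262]
ee_rot: [-0.001, 0.707, 0.707, -0.001]
force: [1.9, -0.7, -0.1]
gripper_width: 0.07
grasp_force: 0.0
```

```bash
python3 - <<'E'
from h import *
im,p=snap("wrist");cv2.imwrite("pics/w2.png",im);s=r.read_state();print(s["clock"],s["tcp_pos"],s["ee_rot"],s["gripper_width"],s["grasp_force"],s["force"])
import pickle;pickle.dump(p,open("pics/w2.pkl","wb"))
E
```

```text
2.0 [ 0.655  -0.0553  0.1347] [0.0028 0.7072 0.707  0.0027] 0.0655683317280665 0.0 [2.6271 0.2926 5.0668]
```

View pics/w2.png

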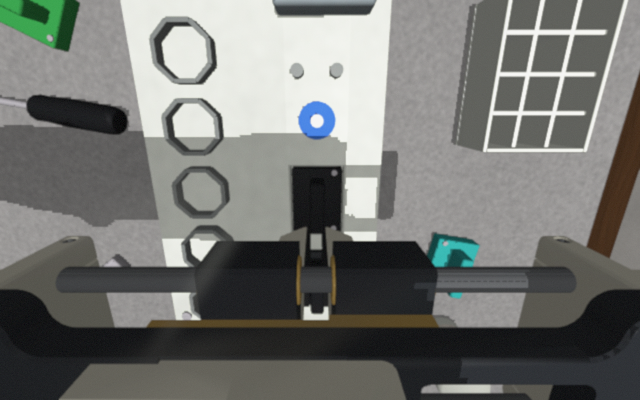

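```bash
python3 - <<'E'
from h import *
import pickle
im=cv2.imread("pics/w2.png");p=pickle.load(open("pics/w2.pkl","rb"))
print(cast(p,[(292.5,166.5),(341.5,166.5),(342,230),(294,230)],.042))
cv2.imwrite("pics/c2.png",cv2.resize(im[150:325,270:370],(0,0),fx=4,fy=3.4,interpolation=2))
E
```

```text
[[ 0.6312 -0.0238  0.042 ]
 [ 0.6735 -0.0238  0.042 ]
 [ 0.6755 -0.0833  0.042 ]
 [ 0.6311 -0.0833  0.042 ]]
```

View pics/c2.png

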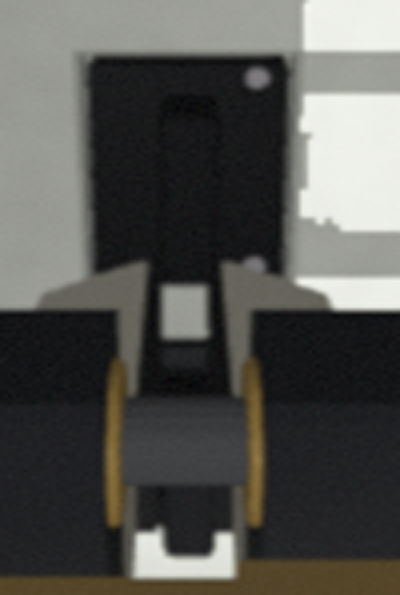

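Request:
apply_moves(linear=[[0,0.05,0],[0,0,0],[0,0,4],[0,0,4],[0,0,0.2],[0,0,0],[0,0,0],[0,0,0],[0,0,0],[0,0,0]], spin=[0,0,0,0,0,0,0,0,0,0], jaw=[4,4,4,4,4,0.5,0.5,0.5,0.5,0.5], force=30)

```text
clock: 3.25
tcp_pos: [0.6525, -0.055, 0.0448]
ee_rot: [0.0, 0.707, 0.707, -0.0]
force: [-0.2, -0.2, 0.2]
gripper_width: 0.128
grasp_force: 30.0
```

Request:
apply_moves(linear=[[0,0,-3],[0,0,-6],[0,0,-6],[5,-1,0],[6,-1.5,0],[6,-1.5,0],[6,-1.5,0],[6,-1.5,0],[6,-1.5,0],[0,0,0]], spin=[0,0,0,0,0,0,0,0,0,0], jaw=[0.5,0.5,0.5,0.5,0.5,0.5,0.5,0.5,0.5,0.5])

```text
clock: 4.5
tcp_pos: [0.5642, 0.3024, 0.1946]
ee_rot: [-0.002, 0.704, 0.711, 0.001]
force: [0.0, -0.5, -0.9]
gripper_width: 0.128
grasp_force: 30.0
```

```bash
python3 - <<'E'
from h import *
im,p=snap("wrist");cv2.imwrite("pics/w3.png",im);s=r.read_state();print(s["clock"],s["tcp_pos"],s["ee_rot"],s["gripper_width"],s["grasp_force"],s["force"])
import pickle;pickle.dump(p,open("pics/w3.pkl","wb"))
E
```

```text
4.55 [0.5659 0.2983 0.1945] [-0.0006  0.7052  0.709   0.0001] 0.1268839271571278 29.999623596668243 [ 1.3035 -0.387  -1.6564]
```

View pics/w3.png

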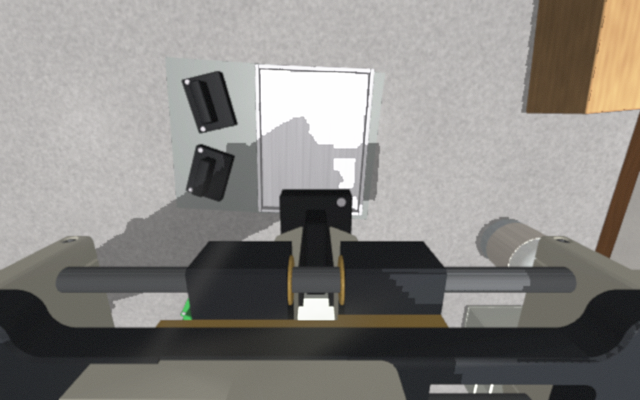

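```bash
python3 - <<'E'
from h import *
import pickle
im=cv2.imread("pics/w3.png");p=pickle.load(open("pics/w3.pkl","rb"))
c=cast(p,[(258,66),(375,69),(362,216),(258,213)],.018)[:,:2];print("tray",c,c.mean(0))
g=im.max(2);roi=np.zeros_like(g);roi[60:210,175:245]=1
for c,s,m in blobs((g<60)&(roi>0),400):
    cs,_=cv2.findContours(m.astype(np.uint8),0,2);k=max(cs,key=cv2.contourArea)
    print("fresh",c,s,cv2.minAreaRect(cast(p,k[:,0],.016)[:,:2].astype(np.float32)))
cv2.imwrite("pics/c3.png",cv2.resize(im[60:220,170:250],(0,0),fx=3.6,fy=3.6,interpolation=2))
E
```

```text
tray [[0.5011 0.4258]
 [0.6279 0.4239]
 [0.6233 0.2537]
 [0.4927 0.2565]] [0.5613 0.34  ]
fresh [207.5735 101.9044] [ 183   72   54   59 1402] ((0.4446164071559906, 0.3879612386226654), (0.044948745518922806, 0.05723262205719948), 13.078996658325195)
fresh [210.4069 172.8121] [ 188  145   46   56 1740] ((0.4363137185573578, 0.30570703744888306), (0.06299467384815216, 0.04464822635054588), 70.96845245361328)
```

View pics/c3.png

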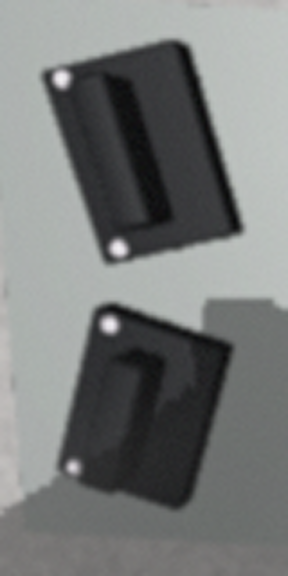

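Request:
apply_moves(linear=[[4.5,-0.6,0],[4,0,2],[0,0,5],[0,0,5],[0,0,3.5],[0,0,1.5],[0,0,0.1],[0,0,0],[0,0,0],[0,0,0]], spin=[0,0,0,0,0,0,0,0,0,0], jaw=[0.5,0.5,0.5,0.5,0.5,0.5,0.5,0.5,3,3])

```text
clock: 5.8
tcp_pos: [0.562, 0.3803, 0.0246]
ee_rot: [0.0, 0.707, 0.707, 0.001]
force: [0.2, 0.3, -0.3]
gripper_width: 0.295
grasp_force: 0.0
```

Request:
apply_moves(linear=[[0,0,0],[0,0,-4],[0,0,-6],[0,0,-5],[-6,1,0],[-6,1,0],[-6,1,0],[-6,1,0],[-6,1,0],[-6,1,0]], spin=[0,0,0,0,0,0,0,0,0,0], jaw=[4,4,4,4,4,4,4,4,4,4])

```text
clock: 7.05
tcp_pos: [0.6217, 0.0181, 0.1741]
ee_rot: [0.0, 0.707, 0.707, 0.0]
force: [0.9, -0.1, 0.4]
gripper_width: 0.436
grasp_force: 0.0
```

Request:
apply_moves(linear=[[-5.5,1.5,0],[-5.5,1.6,0],[0,0,0],[0,0,0]], spin=[0,0,0,0], jaw=[4,4,4,4])

```text
clock: 7.55
tcp_pos: [0.6523, -0.0896, 0.1736]
ee_rot: [-0.0, 0.707, 0.707, 0.0]
force: [-0.5, 0.9, 0.6]
gripper_width: 0.439
grasp_force: 0.0
```

```bash
cat >> h.py <<'E'
import pickle
def save(n,name):
    im,p=snap(n);cv2.imwrite(f"pics/{name}.png",im);pickle.dump(p,open(f"pics/{name}.pkl","wb"));s=r.read_state();print(s["clock"],s["tcp_pos"],s["ee_rot"],s["gripper_width"]);return im,p
E
python3 - <<'E'
from h import *
im,p=save("wrist","w4")
cv2.imwrite("pics/c4.png",cv2.resize(im[0:265,140:390],(0,0),fx=2.2,fy=2.2,interpolation=2))
E
```

```text
7.6 [ 0.6524 -0.0884  0.1737] [-0.0004  0.7066  0.7076  0.0003] 0.4407488581578606
```

View pics/c4.png

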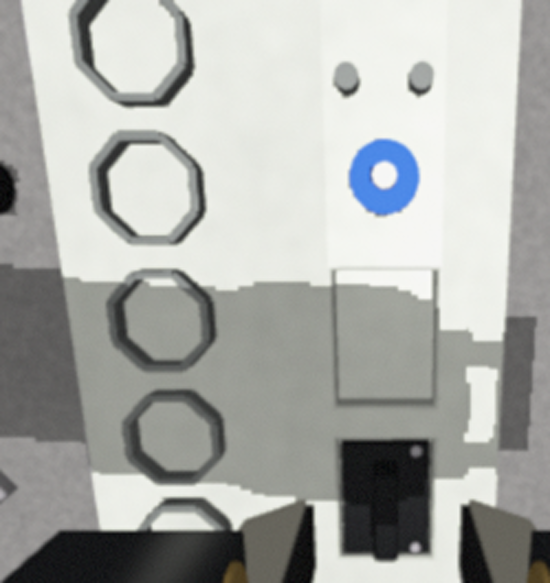

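```bash
python3 - <<'E'
from h import *
im=cv2.imread("pics/w4.png");p=pickle.load(open("pics/w4.pkl","rb"));g=cv2.cvtColor(im,cv2.COLOR_BGR2GRAY).astype(float)
print("row prof x left",g[145:175,284:300].mean(0).round());print("right",g[145:175,330:346].mean(0).round())
print("col top",g[115:128,300:330].mean(1).round());print("bottom",g[176:192,300:330].mean(1).round())
c=cast(p,[(290.9,121.8),(339.1,121.8),(338.2,183.6),(293.2,182.7)],.042)[:,:2];print(c,c.mean(0))
roi=np.zeros(g.shape,bool);roi[190:256,285:350]=1
for c,s,m in blobs((im.max(2)<70)&roi,400): print(s,cast(p,[(s[0]-.5,s[1]-.5),(s[0]+s[2]-.5,s[1]+s[3]-.5)],.042)[:,:2])
hsv=cv2.cvtColor(im,cv2.COLOR_BGR2HSV)
for c,s,m in blobs(cv2.inRange(hsv,(100,120,80),(130,255,255)),100): print("filter",c,cast(p,[c],.056)[0,:2])
# collars: white interior holes of dark ring
m=((g<g*0+150)).astype(np.uint8)
for (u,v) in [(205,84),(213,145),(218,198)]:
    # ring pixels: dark relative to local median
    w=g[v-32:v+32,u-32:u+32];t=cv2.inRange(w,0,float(np.median(w))*0.8)
    b=max(blobs(t,50),key=lambda b:b[1][4]);yy,xx=np.where(b[2]);k=np.c_[xx,yy].astype(np.int32)
    hull=cv2.convexHull(k);(cu,cv_),rad=cv2.minEnclosingCircle(hull);bb=b[1]
    e=(bb[0]+(bb[2]-1)/2+u-32,bb[1]+(bb[3]-1)/2+v-32);print("ring",e,bb,cast(p,[e],.051)[0,:2])
E
```

```text
row prof x left [154. 154. 154. 154. 154. 154. 149. 132. 114. 130. 151. 157. 157. 157.
 158. 158.]
right [158. 158. 159. 159. 159. 158. 143. 120. 130. 152. 167. 171. 170. 171.
 171. 171.]
col top [245. 245. 245. 245. 245. 242. 227. 223. 242. 245. 245. 245. 245.]
bottom [157. 157. 157. 156. 146. 118. 101. 106. 125. 144. 153. 156. 157. 157.
 157. 156.]
[[ 0.6288 -0.0228]
 [ 0.6763 -0.0228]
 [ 0.6768 -0.0858]
 [ 0.6295 -0.0848]] [ 0.6529 -0.054 ]
[ 295  200   41   54 1994] [[ 0.6305 -0.1033]
 [ 0.6755 -0.1676]]
filter [314.2693  79.9226] [0.652  0.0144]
ring (np.float64(206.5), np.float64(85.0)) [   7    7   54   53 1019] [0.5525 0.0106]
ring (np.float64(213.0), np.float64(145.5)) [  7  10  51  46 759] [ 0.5526 -0.0448]
ring (np.float64(219.0), np.float64(198.0)) [ 10  11  47  43 797] [ 0.5531 -0.0987]
```

Request:
apply_moves(linear=[[-4.4,0,2],[0,0,5],[0,0,4],[0,0,1.9],[0,0,0],[0,0,0],[0,0,0],[0,0,0],[0,0,0],[0,0,0]], spin=[0,0,0,0,0,0,0,0,0,0], jaw=[4,4,4,4,4,0.5,0.5,0.5,0.5,0.5], force=30)

```text
clock: 8.85
tcp_pos: [0.6527, -0.134, 0.0452]
ee_rot: [0.0, 0.707, 0.707, 0.0]
force: [-1.4, 0.4, 5.2]
gripper_width: 0.13
grasp_force: 30.0
```

Request:
apply_moves(linear=[[0,0,-3],[0,0,-6],[0,0,-6],[5,-1,0],[6,-1,0],[6,-1.5,0],[6,-1.5,0],[6,-1.5,0],[6,-1.5,0],[6,-1,0]], spin=[0,0,0,0,0,0,0,0,0,0], jaw=[0.5,0.5,0.5,0.5,0.5,0.5,0.5,0.5,0.5,0.5])

```text
clock: 10.1
tcp_pos: [0.5617, 0.2776, 0.1947]
ee_rot: [0.0, 0.707, 0.707, -0.0]
force: [1.2, 0.1, -0.9]
gripper_width: 0.127
grasp_force: 30.0
```

Request:
apply_moves(linear=[[2.3,0,1],[0,0,5],[0,0,5],[0,0,4],[0,0,2.1],[0,0,0],[0,0,0],[0,0,0],[0,0,0],[0,0,0]], spin=[0,0,0,0,0,0,0,0,0,0], jaw=[0.5,0.5,0.5,0.5,0.5,0.5,0.5,3,4,4])

```text
clock: 11.35
tcp_pos: [0.5627, 0.299, 0.024]
ee_rot: [0.0, 0.707, 0.707, 0.0]
force: [0.8, -0.3, -0.1]
gripper_width: 0.4
grasp_force: 0.0
```

Request:
apply_moves(linear=[[0,0,-4],[0,0,-6],[0,0,-4],[2,-4,0],[2,-4,0],[0,-4,0],[0,0,0],[0,0,0]], spin=[0,0,0,0,0,0,0,0], jaw=[4,4,4,4,4,4,4,4])

```text
clock: 12.35
tcp_pos: [0.4433, 0.3389, 0.1641]
ee_rot: [0.0, 0.707, 0.707, 0.001]
force: [-0.2, 1.0, -0.7]
gripper_width: 0.437
grasp_force: 0.0
```

```bash
python3 - <<'E'
from h import *
im,p=save("wrist","w5")
g=im.max(2);roi=np.zeros_like(g);roi[0:260,200:400]=1
for c,s,m in blobs((g<60)&(roi>0),300):
    cs,_=cv2.findContours(m.astype(np.uint8),0,2);k=max(cs,key=cv2.contourArea)
    print("fresh",c,s,cv2.minAreaRect(cast(p,k[:,0],.016)[:,:2].astype(np.float32)))
E
```

```text
12.4 [0.4438 0.3387 0.164 ] [0.0003 0.7075 0.7067 0.0005] 0.43519176824493055
fresh [310.7348 147.3403] [ 288  115   51   55 1105] ((0.4422260820865631, 0.3876056373119354), (0.042200203984975815, 0.05824492499232292), 13.262208938598633)
fresh [307.0498 209.1209] [ 282  180   51   58 1828] ((0.43365782499313354, 0.30645906925201416), (0.0641237124800682, 0.042652979493141174), 70.15912628173828)
fresh [392.2616 245.6267] [381 207  19  53 367] ((0.5312022566795349, 0.276546835899353), (0.021584313362836838, 0.06667912006378174), 4.777716636657715)
fresh [224.1106 250.2246] [200 241  51  19 886] ((0.33530861139297485, 0.25656479597091675), (0.02386290766298771, 0.06147525832056999), 89.89069366455078)
```

View pics/w5.png

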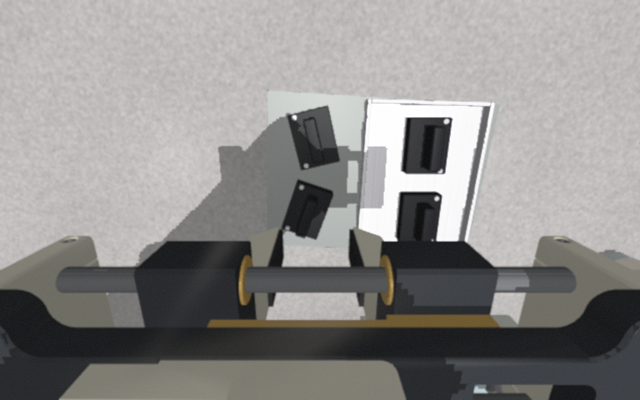

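```bash
cat >> h.py <<'E'
def cart(im,p,box,z=.016,ths=(55,65,75,85)):
    """box u0,v0,u1,v1: dark rectangle -> centre, size, yaw of long axis from world y"""
    u0,v0,u1,v1=box;m0=np.zeros(im.shape[:2],bool);m0[v0:v1,u0:u1]=1
    for t in ths:
        bl=blobs((im.max(2)<t)&m0,200)
        if not bl: continue
        m=max(bl,key=lambda b:b[1][4])[2].astype(np.uint8);m=cv2.morphologyEx(m,cv2.MORPH_CLOSE,np.ones((7,7)))
        cs,_=cv2.findContours(m,0,2);k=max(cs,key=cv2.contourArea)
        w=cast(p,k[:,0],z)[:,:2]*1000;(c,sz,a)=cv2.minAreaRect(w.astype(np.float32));bx=cv2.boxPoints((c,sz,a))
        e=[bx[1]-bx[0],bx[2]-bx[1]];L=max(e,key=np.linalg.norm);L=L*np.sign(L[1]);print(t,np.round(c,1),np.round(sz,1),"yaw",round(float(np.degrees(np.arctan2(-L[0],L[1]))),1),m.sum())
E
python3 - <<'E'
from h import *
im=cv2.imread("pics/w5.png");p=pickle.load(open("pics/w5.pkl","rb"))
cart(im,p,(280,100,345,173));cart(im,p,(275,173,338,242))
E
```

```text
55 [442.4 387.5] [42.1 57.4] yaw 12.9 1080
65 [442.3 387.7] [42.6 58.3] yaw 12.9 1299
75 [442.2 387.7] [43.2 59. ] yaw 13.3 1455
85 [442.3 387.5] [43.8 59.4] yaw 13.1 1950
55 [433.8 306.1] [63.6 42.3] yaw -19.1 1808
65 [430.6 299. ] [80.7 43.2] yaw -20.5 1963
75 [430.6 299. ] [80.7 43.8] yaw -20.6 2010
85 [430.4 299. ] [81.4 44.3] yaw -20.5 2055
```

Request:
apply_moves(linear=[[4.85,0,0],[0,0,0],[0,0,0],[0,0,0]], spin=[0,-6.5,-6.5,0], jaw=[4,4,4,4])

```text
clock: 12.9
tcp_pos: [0.4438, 0.387, 0.1635]
ee_rot: [0.0, 0.623, 0.782, -0.0]
force: [0.6, -0.2, -0.3]
gripper_width: 0.436
grasp_force: 0.0
```

```bash
cat >> h.py <<'E'
def rel(P):
    """world point mm -> offset in tool axes (cm) from the current tcp"""
    from scipy.spatial.transform import Rotation as R
    s=r.read_state();w=s["ee_rot"];return R.from_quat([*w[1:],w[0]]).inv().apply(np.array(P)/1000-s["tcp_pos"])*100
E
python3 - <<'E'
from h import *
im,p=save("wrist","w6")
u=proj(p,[(.4423,.3876,.016)])[0];print(u)
cart(im,p,(int(u[0])-45,int(u[1])-45,int(u[0])+45,min(255,int(u[1])+38)))
print(rel((442.3,387.6,0)))
cv2.imwrite("pics/c6.png",cv2.resize(im[100:260,240:400],(0,0),fx=3,fy=3))
E
```

```text
12.95 [0.4436 0.387  0.1635] [ 0.0001  0.6242  0.7813 -0.    ] 0.43127517241173147
[313.7979 182.2877]
55 [441.5 389.2] [41.6 59.3] yaw 13.2 1989
65 [442.  388.8] [42.9 60.4] yaw 13.1 2077
75 [441.8 388.8] [43.1 60.5] yaw 13.5 2105
85 [441.8 388.7] [43.9 60.3] yaw 12.8 2122
[ 0.0884 -0.114  16.3518]
```

Request:
apply_moves(linear=[[0.2,-0.1,5],[0,0,5],[0,0,3.5],[0,0,1],[0,0,0],[0,0,0],[0,0,0],[0,0,0],[0,0,0],[0,0,0]], spin=[0,0,0,0,0,0,0,0,0,0], jaw=[4,4,4,4,4,0.5,0.5,0.5,0.5,0.5], force=30)

```text
clock: 14.2
tcp_pos: [0.4414, 0.3895, 0.0194]
ee_rot: [0.0, 0.623, 0.783, 0.0]
force: [-1.5, -1.6, 6.9]
gripper_width: 0.127
grasp_force: 30.0
```

Request:
apply_moves(linear=[[0,0,-4],[0,0,-6],[0,0,-6],[0,0,-1.5],[0,0,0],[-6,3,0],[-6,3,0],[-6,3,0],[-6,3,0],[-6,3,0]], spin=[0,0,6.5,6.6,0,0,0,0,0,0], jaw=[0.5,0.5,0.5,0.5,0.5,0.5,0.5,0.5,0.5,0.5])

```text
clock: 15.45
tcp_pos: [0.5801, 0.1073, 0.1918]
ee_rot: [-0.001, 0.707, 0.708, -0.001]
force: [1.4, 1.6, -1.4]
gripper_width: 0.128
grasp_force: 30.0
```

Request:
apply_moves(linear=[[-5,2,0],[-5,2,0],[-4.2,2.1,2],[0,0,4],[0,0,4],[0,0,0],[0,0,0],[0,0,0]], spin=[0,0,0,0,0,0,0,0], jaw=[0.5,0.5,0.5,0.5,0.5,0.5,0.5,0.5])

```text
clock: 16.45
tcp_pos: [0.6422, -0.0325, 0.0954]
ee_rot: [0.001, 0.707, 0.707, 0.001]
force: [-0.3, 0.3, -1.0]
gripper_width: 0.127
grasp_force: 30.0
```

```bash
python3 - <<'E'
from h import *
im,p=save("wrist","w7");a=cv2.imread("pics/w3.png")
for i in (a,im):
    g=cv2.cvtColor(i,cv2.COLOR_BGR2GRAY).astype(float);print(g[183:197,288:300].mean(1).round(),g[183:197,325:337].mean(1).round());print(g[205:215,274:288].mean(0).round(),g[210:220,343:358].mean(0).round())
cv2.imwrite("pics/c7.png",cv2.resize(im[100:270,230:410],(0,0),fx=3,fy=3))
E
```

```text
16.5 [ 0.6421 -0.0325  0.0954] [0.0009 0.7075 0.7067 0.001 ] 0.12659800300025773
[181. 181. 181. 181. 180. 159.  91.  30.  19.  18.  20.  20.  23.  27.] [178. 178. 178. 179. 178. 157.  90.  31.  17.  18.  19.  20.  23.  27.]
[136. 138. 139. 138. 131.  97.  52.  30.  29.  30.  30.  30.  30.  30.] [ 29.  29.  30.  30.  29.  29.  28.  29.  89. 166. 186. 188. 189. 190.
 184.]
[154. 155. 154. 155. 155. 154. 154. 140.  91.  37.  13.  14.  13.  14.] [155. 156. 155. 155. 156. 157. 156. 142.  92.  36.  12.  12.  14.  14.]
[153. 152. 152. 153. 147. 111.  59.  26.  23.  23.  23.  26.  34.  46.] [ 22.  22.  23.  21.  22.  21.  22.  38. 100. 155. 151. 111.  99. 144.
 192.]
```

View pics/c7.png

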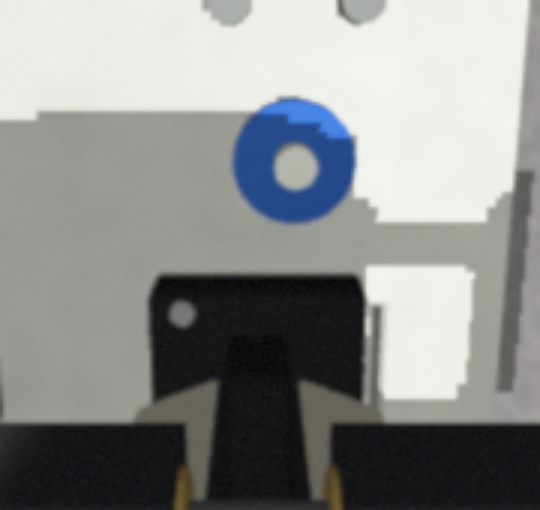

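```bash
python3 - <<'E'
from h import *
p=pickle.load(open("pics/w7.pkl","rb"))
print(cast(p,[(300,190.9),(279.5,210),(351.6,215)],.0954-.0028), "tcp .6421 -.0325")
p=pickle.load(open("pics/w3.pkl","rb"));print(cast(p,[(300,189.0),(279.5,210),(351,215)],.1945-.0028), "tcp .5659 .2983 yaw .3deg")
# recess edges in w4, subpixel
p=pickle.load(open("pics/w4.pkl","rb"));print(cast(p,[(291.9,160),(337.3,160),(315,121.6),(315,182.2)],.042))
E
```

```text
[[ 0.6339  0.0001  0.0926]
 [ 0.6214 -0.0118  0.0926]
 [ 0.6648 -0.0151  0.0926]] tcp .6421 -.0325
[[0.5555 0.3361 0.1917]
 [0.543  0.3229 0.1917]
 [0.5861 0.3201 0.1917]] tcp .5659 .2983 yaw .3deg
[[ 0.6288 -0.0607  0.042 ]
 [ 0.6753 -0.0608  0.042 ]
 [ 0.6525 -0.0226  0.042 ]
 [ 0.6524 -0.0842  0.042 ]]
```

Request:
apply_moves(linear=[[-2.07,1.05,0],[0,0,2.5],[0,0,0],[0,0,0],[0,0,0.5],[0,0,0.3],[0,0,0.3],[0,0,0]], spin=[0,0,0,0,0,0,0,0], jaw=[0.5,0.5,0.5,0.5,0.5,0.5,0.5,0.5])

```text
clock: 17.5
tcp_pos: [0.6514, -0.0533, 0.0575]
ee_rot: [-0.0, 0.708, 0.707, -0.0]
force: [-0.7, 0.1, -1.3]
gripper_width: 0.128
grasp_force: 30.0
```

Request:
apply_moves(linear=[[0,0.05,0.4],[0,0,0.4],[0,0,0.3],[0,0,0]], spin=[0,0,0,0], jaw=[0.5,0.5,0.5,0.5])

```text
clock: 18.0
tcp_pos: [0.6518, -0.0534, 0.0464]
ee_rot: [-0.0, 0.708, 0.706, -0.0]
force: [0.5, -0.3, -0.4]
gripper_width: 0.124
grasp_force: 30.0
```

Request:
apply_moves(linear=[[0,0,0.2],[0,0,0],[0,0,0],[0,0,0],[0,0,0],[0,0,-4],[0,0,-5],[0,0,-3],[5,-2,0],[6,-3,0]], spin=[0,0,0,0,0,0,0,0,0,0], jaw=[0.5,0.5,3,3,3,3,3,3,3,4])

```text
clock: 19.25
tcp_pos: [0.6045, 0.0529, 0.1652]
ee_rot: [0.001, 0.709, 0.706, 0.001]
force: [-0.3, 0.6, -0.5]
gripper_width: 0.393
grasp_force: 0.0
```

Request:
apply_moves(linear=[[6,-4,0],[6,-5,0],[6,-4,0],[4,-2,0],[0,0,0],[0,0,0],[0,0,0]], spin=[0,0,0,0,0,0,0], jaw=[4,4,4,4,4,4,4])

```text
clock: 20.12
tcp_pos: [0.4761, 0.2434, 0.1647]
ee_rot: [0.0, 0.709, 0.706, -0.0]
force: [-0.6, 0.7, -0.3]
gripper_width: 0.439
grasp_force: 0.0
```

```bash
python3 - <<'E'
from h import *
im,p=save("wrist","w8")
u=proj(p,[(.434,.306,.016)])[0];print(u)
cart(im,p,(int(u[0])-45,int(u[1])-45,int(u[0])+45,min(255,int(u[1])+38)))
print(rel((434,306,0)))
E
```

```text
20.175 [0.4761 0.2434 0.1647] [ 0.0002  0.7086  0.7056 -0.0001] 0.4358435186784036
[274.3835 125.1953]
55 [433.4 301.7] [51.2 42.6] yaw -19.1 1386
65 [434.5 304.6] [58.3 43.2] yaw -19.3 1987
75 [434.5 304.6] [59.1 43.4] yaw -19.3 2379
85 [434.5 304.6] [59.7 44. ] yaw -19.3 2431
[ 6.2452 -4.2408 16.4655]
```

Request:
apply_moves(linear=[[3.1,-2.1,0],[3,-2.1,0],[0,0,0],[0,0,0],[0,0,0],[0,0,0]], spin=[0,0,9.5,9.5,0,0], jaw=[4,4,4,4,4,4])

```text
clock: 20.92
tcp_pos: [0.4338, 0.3055, 0.1647]
ee_rot: [0.0, 0.814, 0.581, -0.0]
force: [0.1, 0.5, 0.5]
gripper_width: 0.436
grasp_force: 0.0
```

```bash
python3 - <<'E'
from h import *
im,p=save("wrist","w9")
u=proj(p,[(.4345,.3046,.016)])[0];print(u)
cart(im,p,(int(u[0])-45,int(u[1])-38,int(u[0])+45,min(255,int(u[1])+38)))
print(rel((434.5,304.6,0)))
E
```

```text
20.975 [0.4337 0.3055 0.1647] [ 0.0001  0.814   0.5808 -0.    ] 0.4398424783057357
[315.8631 183.6826]
55 [434.2 306.5] [60.7 42.9] yaw -19.0 2051
65 [434.3 306.4] [60.9 43.3] yaw -19.3 2110
75 [434.1 306.5] [60.7 44.3] yaw -19.0 2147
85 [433.8 306. ] [61.9 44.7] yaw -19.0 2176
[-0.0621  0.1026 16.4712]
```

Request:
apply_moves(linear=[[0.1,0,5],[0,0,5],[0,0,3.5],[0,0,1.05],[0,0,0],[0,0,0],[0,0,0],[0,0,0],[0,0,0],[0,0,0]], spin=[0,0,0,0,0,0,0,0,0,0], jaw=[4,4,4,4,4,0.5,0.5,0.5,0.5,0.5], force=30)

```text
clock: 22.22
tcp_pos: [0.4341, 0.3072, 0.0199]
ee_rot: [-0.0, 0.815, 0.58, 0.001]
force: [-1.5, -1.1, 7.3]
gripper_width: 0.133
grasp_force: 30.0
```

Request:
apply_moves(linear=[[0,0,-4],[0,0,-6],[0,0,-6],[0,0,-1.5],[0,0,0],[-6,3,0],[-6,3,0],[-6,3,0],[-6,3,0],[-6,3,0]], spin=[0,0,-9.5,-9.7,0,0,0,0,0,0], jaw=[0.5,0.5,0.5,0.5,0.5,0.5,0.5,0.5,0.5,0.5])

```text
clock: 23.48
tcp_pos: [0.5737, 0.0257, 0.1924]
ee_rot: [-0.001, 0.708, 0.706, -0.001]
force: [0.0, 1.3, -0.6]
gripper_width: 0.127
grasp_force: 30.0
```

Request:
apply_moves(linear=[[-6,3,0],[-6,2,0],[-6,1.5,0],[-2,0,0],[0,0,0],[0,0,0]], spin=[0,0,0,0,0,0], jaw=[0.5,0.5,0.5,0.5,0.5,0.5])

```text
clock: 24.22
tcp_pos: [0.6367, -0.1648, 0.1933]
ee_rot: [-0.001, 0.706, 0.708, 0.0]
force: [0.2, 0.2, -1.2]
gripper_width: 0.129
grasp_force: 30.0
```

```bash
python3 - <<'E'
from h import *
im,p=save("wrist","w10")
g=cv2.cvtColor(im,cv2.COLOR_BGR2GRAY).astype(float);print(g[183:197,288:300].mean(1).round(),g[183:197,325:337].mean(1).round())
cv2.imwrite("pics/c10.png",cv2.resize(im[0:270,130:410],(0,0),fx=2,fy=2))
print(rel((652.0,-133.6,45)))
E
```

```text
24.275 [ 0.637  -0.1646  0.1937] [-0.0008  0.7058  0.7084  0.0003] 0.12793175844360025
[155. 155. 154. 154. 154. 154. 154. 145. 111.  53.  13.  14.  14.  15.] [106. 124. 144. 154. 156. 157. 156. 148. 113.  53.  13.  12.  13.  14.]
[ 3.0726  1.526  14.8708]
```

Request:
apply_moves(linear=[[3.13,1.5,0],[0,0,5],[0,0,5],[0,0,2.5],[0,0,0],[0,0,0],[0,0,0.4],[0,0,0.4],[0,0,0],[0,0,0]], spin=[0,0,0,0,0,0,0,0,0,0], jaw=[0.5,0.5,0.5,0.5,0.5,0.5,0.5,0.5,0.5,0.5])

```text
clock: 25.52
tcp_pos: [0.6525, -0.1361, 0.0618]
ee_rot: [0.0, 0.707, 0.708, 0.0]
force: [-0.3, -0.1, 3.5]
gripper_width: 0.125
grasp_force: 30.0
```

Request:
apply_moves(linear=[[0,0,-0.3],[0.28,-0.04,0],[0,0,0],[0,0,0],[0,0,0.3],[0,0,0.3],[0,0,0.2],[0,0,0]], spin=[0,0,0,0,0,0,0,0], jaw=[0.5,0.5,0.5,0.5,0.5,0.5,0.5,0.5])

```text
clock: 26.52
tcp_pos: [0.6514, -0.1333, 0.0559]
ee_rot: [-0.0, 0.707, 0.708, -0.0]
force: [0.6, 0.3, -0.8]
gripper_width: 0.129
grasp_force: 30.0
```

Going in freely.

Request:
apply_moves(linear=[[0,0.05,0.4],[0,0,0.4],[0,0,0.3],[0,0,0.1],[0,0,0]], spin=[0,0,0,0,0], jaw=[0.5,0.5,0.5,0.5,0.5])

```text
clock: 27.15
tcp_pos: [0.6519, -0.1333, 0.0459]
ee_rot: [0.0, 0.707, 0.708, 0.0]
force: [-6.9, 1.4, 17.0]
gripper_width: 0.128
grasp_force: 30.0
```

Request:
apply_moves(linear=[[0,0,0],[0,0,0],[0,0,0],[0,0,-4],[0,0,-5],[0,0,-4],[4.5,0,0],[0,0,0],[0,0,0],[0,0,0]], spin=[0,0,0,0,0,0,0,0,0,0], jaw=[3,3,3,3,3,3,3,3,3,3])

```text
clock: 28.4
tcp_pos: [0.6517, -0.0896, 0.1738]
ee_rot: [0.0, 0.707, 0.707, -0.0]
force: [0.9, -0.5, 0.1]
gripper_width: 0.326
grasp_force: 0.0
```

```bash
python3 - <<'E'
from h import *
im,p=save("wrist","w11")
cv2.imwrite("pics/c11.png",cv2.resize(im[0:265,140:400],(0,0),fx=2.2,fy=2.2,interpolation=2))
cart(im,p,(270,110,350,188),.042);cart(im,p,(270,190,350,250),.042)
sc,q=save("scene","s1")
cv2.imwrite("pics/cs1.png",cv2.resize(sc[125:225,180:280],(0,0),fx=4,fy=4))
E
```

```text
28.45 [ 0.6517 -0.0896  0.1738] [-0.      0.7071  0.7071 -0.0004] 0.33215023969313173
55 [653.3 -57. ] [53.3 42. ] yaw -1.2 2035
65 [653.2 -55.2] [58.2 42.7] yaw -0.0 2425
75 [653.1 -55.2] [42.9 58.4] yaw 0.3 2446
85 [652.9 -55.2] [58.3 44. ] yaw -0.2 2459
55 [ 652.5 -133.3] [58.2 42.6] yaw -0.0 1920
65 [ 652.8 -133.3] [58.2 43.2] yaw -0.0 1956
75 [ 652.7 -133.3] [58.2 43.6] yaw -0.0 1973
85 [ 652.7 -132.7] [59.3 43.7] yaw -0.0 2005
28.5 [ 0.6518 -0.0894  0.1739] [-0.      0.707   0.7072 -0.0003] 0.3263662620473758
```

View pics/c11.png

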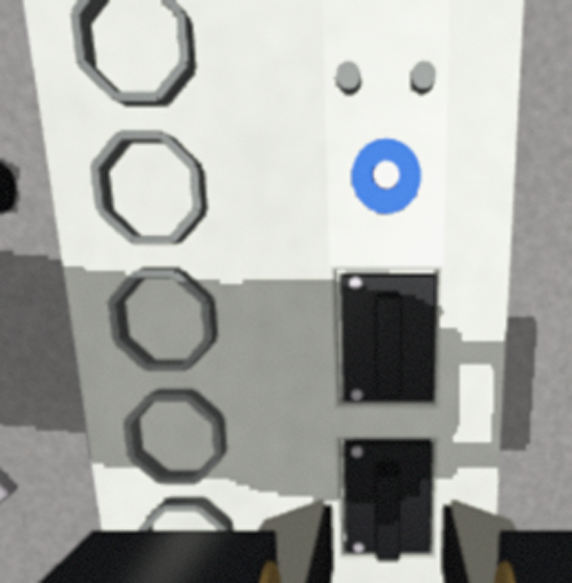

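Request:
apply_moves(linear=[[3.5,0.1,3],[0,0,3],[0,0,4],[0,0,0.6],[0,0,0],[0,0,0.2],[0,0,0]], spin=[0,0,0,0,0,0,0], jaw=[0,0,0,0,0,0,0])

```text
clock: 29.38
tcp_pos: [0.6532, -0.0536, 0.0667]
ee_rot: [0.0, 0.707, 0.708, 0.0]
force: [0.8, 0.5, -0.2]
gripper_width: 0.004
grasp_force: 0.0
```

Request:
apply_moves(linear=[[0,0,0.1],[0,0,0.1],[0,0,0]], spin=[0,0,0], jaw=[0,0,0])

```text
clock: 29.75
tcp_pos: [0.6533, -0.0535, 0.0663]
ee_rot: [0.001, 0.707, 0.708, 0.001]
force: [-6.1, -0.1, 16.3]
gripper_width: 0.006
grasp_force: 8.0
```

Request:
apply_moves(linear=[[0,0,-4],[0,0,-6],[-4,-2,-4],[-6,-3,0],[-6,-3,0],[-6,-3,0],[-5,0,0],[0,0,0],[0,0,0],[0,0,0]], spin=[0,0,0,0,0,0,0,0,0,0], jaw=[0,0,4.5,4.5,4.5,4.5,4.5,4.5,4.5,4.5])

```text
clock: 31.0
tcp_pos: [0.5501, -0.3094, 0.2042]
ee_rot: [-0.0, 0.706, 0.709, 0.0]
force: [-0.2, 0.4, 0.4]
gripper_width: 0.491
grasp_force: 0.0
```

```bash
python3 - <<'E'
from h import *
save("wrist","w12")
E
```

```text
31.05 [ 0.5501 -0.3095  0.2043] [-0.0002  0.7057  0.7085  0.0003] 0.4897323837444133
```

View pics/w12.png

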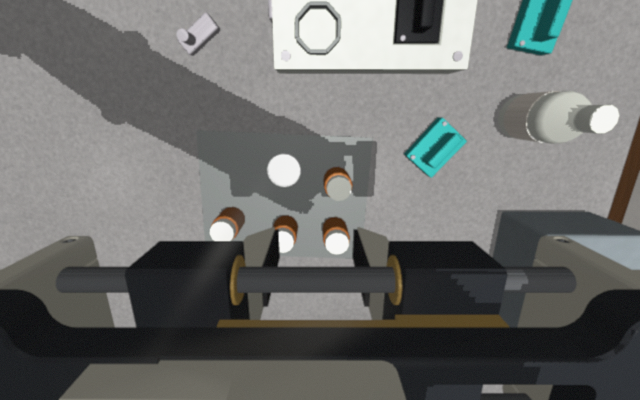

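```bash
cat >> h.py <<'E'
def cap(im,p,guess,R=26,z=.05,rad=.0145):
    u=proj(p,[(*guess,z)])[0]; e=abs(proj(p,[(guess[0]+rad,guess[1],z)])[0][0]-u[0])
    u0,v0=np.round(u-R).astype(int);v1=min(v0+2*R,256 if v0<250 else 400);c=im[max(v0,0):v1,u0:u0+2*R];v0=max(v0,0)
    sat=cv2.cvtColor(c,cv2.COLOR_BGR2HSV)[...,1];g=c.min(2)
    t,m=cv2.threshold(g,0,255,cv2.THRESH_OTSU); m[sat>60]=0; m=cv2.morphologyEx(m,cv2.MORPH_OPEN,np.ones((3,3),np.uint8))
    bl=blobs(m,60)
    if not bl: print("none");return
    b=min(bl,key=lambda b:np.hypot(*(b[0]+[u0,v0]-u)));cs,_=cv2.findContours(b[2].astype(np.uint8),0,1);(x,y),rr=cv2.minEnclosingCircle(max(cs,key=cv2.contourArea))
    print("cap cen",cast(p,[b[0]+[u0,v0]],z)[0,:2]*1000,"circ",cast(p,[(x+u0,y+v0)],z)[0,:2]*1000,"r",round(rr,1),"exp",round(e,1),"area",b[1][4],"exp",round(np.pi*e*e),"thr",t,"px",b[0]+[u0,v0])
E
python3 - <<'E'
from h import *
im=cv2.imread("pics/w12.png");p=pickle.load(open("pics/w12.pkl","rb"))
for px in [(338,187),(336,241),(287,241),(223,231)]:
    gz=cast(p,[px],.05)[0,:2];cap(im,p,gz,22)
print(cast(p,[(284,170)],.016))
E
```

```text
cap cen [ 576.4617 -325.5461] circ [ 576.1603 -329.8604] r 23.3 exp 12.7 area 993 exp 510 thr 118.0 px [337.857  195.5428]
cap cen [ 572.8388 -381.3266] circ [ 574.9576 -377.5777] r 28.0 exp 12.0 area 1086 exp 454 thr 112.0 px [333.6694 239.8416]
cap cen [ 525.9453 -381.9819] circ [ 525.1221 -377.7231] r 22.8 exp 12.0 area 851 exp 454 thr 108.0 px [294.7509 240.2338]
cap cen [ 434.3858 -366.11  ] circ [ 440.1554 -361.784 ] r 26.1 exp 12.2 area 939 exp 464 thr 116.0 px [217.4824 227.8616]
[[ 0.5117 -0.303   0.016 ]]
```

```bash
cat >> h.py <<'E'
def cap(im,p,guess,R=26,z=.05,rad=.0145):
    u=proj(p,[(*guess,z)])[0]; e=abs(proj(p,[(guess[0]+rad,guess[1],z)])[0][0]-u[0])
    u0,v0=np.maximum(np.round(u-R).astype(int),0);v1=min(v0+2*R,256)
    c=cv2.resize(cv2.cvtColor(im[v0:v1,u0:u0+2*R],cv2.COLOR_BGR2GRAY),(0,0),fx=4,fy=4,interpolation=cv2.INTER_CUBIC)
    h=cv2.HoughCircles(c,cv2.HOUGH_GRADIENT_ALT,1,8,param1=120,param2=.5,minRadius=int(4*e*.85),maxRadius=int(4*e*1.15))
    if h is None: h=cv2.HoughCircles(c,cv2.HOUGH_GRADIENT,1,20,param1=100,param2=12,minRadius=int(4*e*.85),maxRadius=int(4*e*1.15)); print("fallback")
    for x,y,rr in ([] if h is None else h.reshape(-1,h.shape[-1])[:3,:3]):
        q=np.array([(x+.5)/4-.5+u0,(y+.5)/4-.5+v0]);print("cap",cast(p,[q],z)[0,:2]*1000,"px",q,"r",rr/4,"exp",e,"val",im[int(q[1]),int(q[0])])
E
python3 - <<'E'
from h import *
im=cv2.imread("pics/w12.png");p=pickle.load(open("pics/w12.pkl","rb"))
for px in [(338,187),(336,241),(287,241),(223,231)]:
    cap(im,p,cast(p,[px],.05)[0,:2],22)
E
```

```text
cap [ 577.3178 -313.7711] px [338.875 185.625] r 13.360921 exp 12.746329656023192 val [172 181 179]
cap [ 572.5848 -305.3335] px [334.875 178.375] r 12.212619 exp 12.746329656023192 val [151 159 156]
cap [ 575.439  -306.7732] px [337.375 179.625] r 13.106417 exp 12.746329656023192 val [172 181 179]
cap [ 574.8339 -378.728 ] px [335.375 237.875] r 12.061813 exp 12.019919705910638 val [246 247 247]
cap [ 575.3266 -387.0061] px [335.625 244.125] r 11.677505 exp 12.019919705910638 val [246 247 247]
cap [ 510.6913 -383.2062] px [282.125 241.125] r 11.009669 exp 12.021200535550577 val [246 247 247]
cap [ 513.3162 -375.955 ] px [284.125 235.625] r 10.85423 exp 12.021200535550577 val [246 247 247]
cap [ 438.4087 -372.5848] px [221.375 232.875] r 11.733108 exp 12.157443455757146 val [242 244 244]
cap [ 443.0284 -367.7128] px [224.875 229.125] r 12.786635 exp 12.157443455757146 val [243 244 244]
```

Request:
apply_moves(linear=[[-0.6,2.65,1],[0,0,2],[0,0,0],[0,0,0]], spin=[0,0,0,0], jaw=[4.5,4.5,4.5,4.5])

```text
clock: 31.55
tcp_pos: [0.5762, -0.3168, 0.1749]
ee_rot: [0.0, 0.706, 0.708, 0.0]
force: [0.5, -0.2, -0.1]
gripper_width: 0.489
grasp_force: 0.0
```

```bash
cat >> h.py <<'E'
def cap2(im,p,guess,ths,R=30,z=.05,rad=.0145):
    u=proj(p,[(*guess,z)])[0]; e=abs(proj(p,[(guess[0]+rad,guess[1],z)])[0][0]-u[0])
    u0,v0=np.maximum(np.round(u-R).astype(int),0);v1=min(v0+2*R,256);c=im[v0:v1,u0:u0+2*R]
    for t in ths:
        bl=blobs(c.min(2)>t,80)
        if not bl: continue
        b=min(bl,key=lambda b:np.hypot(*(b[0]+[u0,v0]-u)));cs,_=cv2.findContours(b[2].astype(np.uint8),0,1);(x,y),rr=cv2.minEnclosingCircle(max(cs,key=cv2.contourArea))
        print(t,"cen",cast(p,[b[0]+[u0,v0]],z)[0,:2]*1000,"circ",cast(p,[(x+u0,y+v0)],z)[0,:2]*1000,"r",round(rr,1),round(e,1),"area",b[1][4],round(np.pi*e*e),b[1][:4]+[u0,v0,0,0])
E
python3 - <<'E'
from h import *
im,p=save("wrist","w13")
cap2(im,p,(.577,-.314),(130,145,160,170,180,200,225));cap(im,p,(.577,-.314))
u=proj(p,[(.577,-.314,.05)])[0].astype(int);print(u);print(im[u[1]-24:u[1]+24:2,u[0],1],im[u[1],u[0]-24:u[0]+24:2,1])
E
```

```text
31.6 [ 0.5763 -0.317   0.1752] [0.0005 0.7064 0.7078 0.0002] 0.4882260366445205
130 cen [ 582.9751 -326.1261] circ [ 586.8257 -326.8646] r 26.2 14.1 area 975 623 [303 176  43  40]
145 cen [ 582.8845 -326.1127] circ [ 586.541  -327.6516] r 26.0 14.1 area 907 623 [303 176  43  40]
160 cen [ 577.4556 -317.0084] circ [ 577.504  -317.0486] r 12.7 14.1 area 498 623 [304 177  25  25]
170 cen [ 576.6675 -310.8957] circ [ 577.419 -313.392] r 11.1 14.1 area 162 623 [305 178  23  13]
cap [ 576.7787 -316.73  ] px [315.375 188.625] r 13.804545 exp 14.080808062977042 val [169 178 176]
cap [ 577.2811 -306.6521] px [315.875 179.125] r 14.337402 exp 14.080808062977042 val [172 181 179]
[315 186]
[ 94  89  45  42  48 125 122 154 182 180 181 179 181 178 180 176 176 177
 175 177 149 146 155 151] [ 94  93  93  92  88  91 156 179 179 179 179 180 181 179 178 179 180 180
 181 156  91  91  90  92]
```

Request:
apply_moves(linear=[[0,0.08,5],[0,0,5],[0,0,4],[0,0,1.7],[0,0,0],[0,0,0],[0,0,0],[0,0,0],[0,0,0]], spin=[0,0,0,0,0,0,0,0,0], jaw=[4.5,4.5,4.5,4.5,4.5,2.5,2.5,2.5,2.5], force=20)

```text
clock: 32.72
tcp_pos: [0.5781, -0.3178, 0.0192]
ee_rot: [0.002, 0.707, 0.708, 0.001]
force: [-2.0, 0.1, 7.3]
gripper_width: 0.364
grasp_force: 20.0
```

Request:
apply_moves(linear=[[0,0,-4],[0,0,-6],[0,0,-2],[4,-0.5,0],[6,-1,0],[6,-1,0],[0,0,0],[0,0,0],[0,0,0]], spin=[0,0,0,0,0,0,0,0,0], jaw=[2.5,2.5,2.5,2.5,2.5,2.5,2.5,2.5,2.5])

```text
clock: 33.85
tcp_pos: [0.5517, -0.159, 0.1375]
ee_rot: [0.001, 0.707, 0.707, -0.0]
force: [1.1, 0.0, -0.9]
gripper_width: 0.365
grasp_force: 20.0
```

```bash
cat >> h.py <<'E'
def ring(im,p,g,z=.052):
    u=proj(p,[(*g,z)])[0];e=abs(proj(p,[(g[0]+.022,g[1],z)])[0][0]-u[0]);R=int(e*1.25);u0,v0=np.maximum(np.round(u-R).astype(int),0)
    c=im[v0:v0+2*R,u0:u0+2*R];gr=cv2.cvtColor(c,cv2.COLOR_BGR2GRAY);bg=cv2.medianBlur(gr,31 if R>20 else 15)
    m=(gr.astype(float)<.85*bg);bl=blobs(m,60);b=max(bl,key=lambda b:b[1][4])[1];q=(u0+b[0]+(b[2]-1)/2,v0+b[1]+(b[3]-1)/2)
    print("ring",cast(p,[q],z)[0,:2]*1000,b,"exp",2*e)
E
python3 - <<'E'
from h import *
im,p=save("wrist","w14")
for y in (-.0443,-.0993): ring(im,p,(.5527,y))
E
```

```text
33.9 [ 0.5516 -0.1589  0.1374] [ 0.0004  0.7073  0.7069 -0.0001] 0.36430722533415116
ring [551.7946 -44.753 ] [   5    4   58   64 1242] exp 56.24033418136594
ring [552.0548 -99.192 ] [  4   4  55  56 930] exp 52.45988773771683
```

Request:
apply_moves(linear=[[5.87,0.07,0],[0,0,0],[0,0,4],[0,0,2],[0,0,0],[0,0,0],[0,0,0.4],[0,0,0.3],[0,0,0]], spin=[0,0,0,0,0,0,0,0,0], jaw=[2.5,2.5,2.5,2.5,2.5,2.5,2.5,2.5,2.5])

```text
clock: 35.02
tcp_pos: [0.5522, -0.0987, 0.0703]
ee_rot: [0.0, 0.707, 0.708, -0.0]
force: [0.9, -0.4, -1.8]
gripper_width: 0.366
grasp_force: 20.0
```

Request:
apply_moves(linear=[[-0.1,0,0.2],[0,0,0.3],[0,0,0.3],[0,0,0.1],[0,0,0]], spin=[0,0,0,0,0], jaw=[2.5,2.5,2.5,2.5,2.5])

```text
clock: 35.65
tcp_pos: [0.552, -0.0994, 0.0613]
ee_rot: [-0.0, 0.706, 0.708, -0.0]
force: [-0.4, 0.5, 0.3]
gripper_width: 0.362
grasp_force: 20.0
```

Request:
apply_moves(linear=[[0,0,0.1],[0,0,0],[0,0,0],[0,0,-4],[0,0,-6],[0,0,-1.5],[-5.5,0.5,0],[-6,0.5,0],[-6,0.5,0],[-6,0.5,0]], spin=[0,0,0,0,0,0,0,0,0,0], jaw=[2.5,4.5,4.5,4.5,4.5,4.5,4.5,4.5,4.5,4.5])

```text
clock: 36.9
tcp_pos: [0.5724, -0.3361, 0.1744]
ee_rot: [-0.0, 0.706, 0.708, -0.0]
force: [1.1, -0.6, -0.2]
gripper_width: 0.486
grasp_force: 0.0
```

Request:
apply_moves(linear=[[-5,0.3,0],[0,0,0],[0,0,0],[0,0,0]], spin=[0,0,0,0], jaw=[4.5,4.5,4.5,4.5])

```text
clock: 37.4
tcp_pos: [0.5761, -0.3825, 0.1749]
ee_rot: [-0.0, 0.706, 0.708, 0.0]
force: [0.8, 0.8, -0.7]
gripper_width: 0.489
grasp_force: 0.0
```

```bash
python3 - <<'E'
from h import *
im,p=save("wrist","w15")
cap2(im,p,(.575,-.384),(150,160,165,170,200,225));cap(im,p,(.575,-.384))
cap2(im,p,(.511,-.381),(150,160,170,200,225))
E
```

```text
37.45 [ 0.5762 -0.3827  0.1752] [-0.0003  0.7058  0.7084  0.0003] 0.4883693483961864
150 cen [ 582.1855 -396.047 ] circ [ 586.1822 -395.0334] r 26.2 14.0 area 1128 618 [302 178  42  42]
160 cen [ 582.3128 -396.244 ] circ [ 586.6996 -394.5958] r 26.2 14.0 area 1107 618 [302 179  42  41]
165 cen [ 582.3953 -396.3255] circ [ 586.3575 -395.3261] r 25.9 14.0 area 1096 618 [302 179  42  41]
170 cen [ 582.4713 -396.3166] circ [ 585.8772 -395.9148] r 25.9 14.0 area 1090 618 [302 179  42  41]
200 cen [ 576.8054 -385.6029] circ [ 576.7874 -385.7401] r 12.7 14.0 area 495 618 [303 180  26  25]
cap [ 576.0983 -383.3677] px [314.875 189.625] r 14.986173 exp 14.020864911377544 val [213 221 220]
cap [ 577.1095 -375.6433] px [315.875 182.375] r 14.771756 exp 14.020864911377544 val [216 223 221]
cap [ 576.0983 -383.3677] px [314.875 189.625] r 13.063304 exp 14.020864911377544 val [213 221 220]
150 cen [ 506.1185 -395.0071] circ [ 510.1957 -389.8972] r 35.9 14.1 area 1309 621 [222 175  60  42]
160 cen [ 506.0242 -395.1427] circ [ 510.1957 -389.8972] r 35.9 14.1 area 1287 621 [222 175  60  42]
170 cen [ 505.9774 -395.3524] circ [ 510.1616 -390.441 ] r 35.6 14.1 area 1261 621 [222 176  60  41]
200 cen [ 510.0902 -383.4654] circ [ 510.0847 -383.4183] r 12.8 14.1 area 489 621 [239 178  25  25]
```

Request:
apply_moves(linear=[[-0.3,0.05,5],[0,0,5],[0,0,4],[0,0,1.7],[0,0,0],[0,0,0],[0,0,0],[0,0,0],[0,0,0]], spin=[0,0,0,0,0,0,0,0,0], jaw=[4.5,4.5,4.5,4.5,4.5,2.5,2.5,2.5,2.5])

```text
clock: 38.58
tcp_pos: [0.5773, -0.3882, 0.0203]
ee_rot: [0.002, 0.707, 0.708, 0.0]
force: [-0.2, 0.9, 7.2]
gripper_width: 0.365
grasp_force: 20.0
```

Request:
apply_moves(linear=[[0,0,-4],[0,0,-6],[0,0,-3],[4.5,-0.5,0],[6,-1,0],[6,-0.5,0],[6,-0.5,0],[0,0,0],[0,0,0],[0,0,0]], spin=[0,0,0,0,0,0,0,0,0,0], jaw=[2.5,2.5,2.5,2.5,2.5,2.5,2.5,2.5,2.5,2.5])

```text
clock: 39.83
tcp_pos: [0.5507, -0.1644, 0.1485]
ee_rot: [0.0, 0.707, 0.707, -0.0]
force: [-0.2, -0.6, -0.7]
gripper_width: 0.363
grasp_force: 20.0
```

```bash
python3 - <<'E'
from h import *
save("wrist","w16")
for n in ("w14","w16"):
    im=cv2.imread(f"pics/{n}.png");print(n);print(im[222:258:1,308:322].mean(1).round()[:, [0,2]].astype(int).tolist())
p=pickle.load(open("pics/w16.pkl","rb"));im=cv2.imread("pics/w16.png")
for y in (-.0443,-.154): ring(im,p,(.5525,y))
E
```

```text
39.875 [ 0.5507 -0.1643  0.1484] [ 0.0004  0.7074  0.7068 -0.0002] 0.3622278281971206
w14
[[24, 76], [23, 76], [24, 76], [24, 76], [24, 76], [24, 75], [24, 75], [28, 87], [45, 128], [68, 179], [74, 200], [67, 194], [63, 182], [78, 160], [99, 128], [107, 112], [108, 112], [108, 112], [109, 113], [109, 113], [110, 114], [111, 115], [122, 127], [147, 153], [167, 173], [171, 177], [169, 175], [169, 175], [168, 174], [169, 175], [168, 175], [168, 175], [169, 175], [168, 175], [169, 175], [169, 175]]
w16
[[21, 72], [22, 72], [21, 73], [24, 81], [39, 113], [62, 164], [75, 198], [70, 198], [62, 187], [73, 169], [96, 133], [106, 114], [107, 111], [107, 112], [108, 112], [109, 113], [108, 113], [110, 115], [122, 126], [148, 154], [169, 176], [170, 177], [168, 175], [168, 174], [169, 175], [169, 175], [168, 174], [169, 174], [168, 174], [168, 174], [169, 175], [168, 175], [168, 175], [168, 175], [168, 174], [168, 175]]
ring [552.085  -44.8083] [   4    3   57   62 1178] exp 54.06713471085084
ring [ 551.914  -155.8821] [  4   5  49  53 891] exp 47.503220103840135
```

Request:
apply_moves(linear=[[5.8,0.1,0],[5.93,0.05,0],[0,0,4],[0,0,3],[0,0,0],[0,0,0],[0,0,0]], spin=[0,0,0,0,0,0,0], jaw=[2.5,2.5,2.5,2.5,2.5,2.5,2.5])

```text
clock: 40.75
tcp_pos: [0.553, -0.0457, 0.0796]
ee_rot: [0.001, 0.707, 0.707, 0.001]
force: [-0.1, 0.1, -1.0]
gripper_width: 0.361
grasp_force: 20.0
```

Request:
apply_moves(linear=[[-0.13,-0.05,0.3],[0,0,0.4],[0,0,0.4],[0,0,0],[0,0,0]], spin=[0,0,0,0,0], jaw=[2.5,2.5,2.5,2.5,2.5])

```text
clock: 41.38
tcp_pos: [0.5515, -0.0465, 0.0672]
ee_rot: [-0.0, 0.706, 0.708, -0.0]
force: [1.1, 0.4, -1.1]
gripper_width: 0.362
grasp_force: 20.0
```

Request:
apply_moves(linear=[[0,0.03,0.3],[0,0,0.2],[0,0,0.1],[0,0,0]], spin=[0,0,0,0], jaw=[2.5,2.5,2.5,2.5])

```text
clock: 41.88
tcp_pos: [0.5519, -0.0465, 0.0621]
ee_rot: [0.0, 0.707, 0.708, 0.0]
force: [-4.1, 0.6, 12.6]
gripper_width: 0.362
grasp_force: 20.0
```

Request:
apply_moves(linear=[[0,0,-0.1],[0,0,0],[0,0,0],[0,0,-4],[0,0,-6],[0,0,-1.3],[-5.5,-0.5,0],[-6,-0.5,0],[-6,-0.5,0],[-6,-1,0]], spin=[0,0,0,0,0,0,0,0,0,0], jaw=[4.5,4.5,4.5,4.5,4.5,4.5,4.5,4.5,4.5,4.5])

```text
clock: 43.12
tcp_pos: [0.5269, -0.2831, 0.1745]
ee_rot: [-0.0, 0.706, 0.708, -0.0]
force: [1.4, -0.6, 0.1]
gripper_width: 0.49
grasp_force: 0.0
```

Request:
apply_moves(linear=[[-5.5,-1,0],[-4.7,-0.7,0],[0,0,0],[0,0,0],[0,0,0]], spin=[0,0,0,0,0], jaw=[4.5,4.5,4.5,4.5,4.5])

```text
clock: 43.75
tcp_pos: [0.511, -0.3818, 0.1748]
ee_rot: [-0.0, 0.706, 0.708, 0.0]
force: [-0.3, 1.0, 0.1]
gripper_width: 0.489
grasp_force: 0.0
```

```bash
python3 - <<'E'
from h import *
im,p=save("wrist","w17")
cap2(im,p,(.510,-.383),(160,180,190,200,210));cap2(im,p,(.439,-.370),(160,200,225))
E
```

```text
43.8 [ 0.5111 -0.3819  0.175 ] [-0.0003  0.7057  0.7085  0.0003] 0.4884727592942056
160 cen [ 516.1566 -395.283 ] circ [ 520.0035 -394.3962] r 26.9 14.0 area 1138 618 [301 178  43  42]
180 cen [ 510.1934 -384.1071] circ [ 510.6101 -385.2028] r 14.5 14.0 area 546 618 [301 178  27  29]
190 cen [ 510.009  -383.7073] circ [ 510.0064 -383.8217] r 12.8 14.0 area 507 618 [302 178  25  26]
200 cen [ 509.9986 -383.4035] circ [ 509.9964 -383.5408] r 12.4 14.0 area 462 618 [302 179  25  24]
160 cen [ 438.48   -371.7108] circ [ 438.23   -372.1299] r 13.9 14.2 area 574 635 [231 166  27  27]
200 cen [ 438.51   -370.4368] circ [ 438.5629 -371.0907] r 12.5 14.2 area 412 635 [232 167  25  25]
```

Request:
apply_moves(linear=[[-0.05,-0.08,5],[0,0,5],[0,0,4],[0,0,1.6],[0,0,0],[0,0,0],[0,0,0],[0,0,0],[0,0,0]], spin=[0,0,0,0,0,0,0,0,0], jaw=[4.5,4.5,4.5,4.5,4.5,2.5,2.5,2.5,2.5])

```text
clock: 44.92
tcp_pos: [0.5107, -0.3848, 0.0211]
ee_rot: [0.001, 0.707, 0.708, 0.0]
force: [0.2, 1.6, 7.0]
gripper_width: 0.361
grasp_force: 20.0
```

Request:
apply_moves(linear=[[0,0,-4],[0,0,-6],[0,0,-3],[4.5,0.5,0],[6,1,0],[6,1.5,0],[6,1.2,0],[0,0,0],[0,0,0],[0,0,0]], spin=[0,0,0,0,0,0,0,0,0,0], jaw=[2.5,2.5,2.5,2.5,2.5,2.5,2.5,2.5,2.5,2.5])

```text
clock: 46.18
tcp_pos: [0.5509, -0.161, 0.1495]
ee_rot: [0.0, 0.707, 0.707, -0.0]
force: [0.3, 0.0, -0.5]
gripper_width: 0.364
grasp_force: 20.0
```

```bash
python3 - <<'E'
from h import *
save("wrist","w18")
from scipy.ndimage import map_coordinates
for n in ("w14","w16","w18"):
    im=cv2.imread(f"pics/{n}.png").astype(float);b=im[200:258,308:322,0].mean(1);i=np.where(b>135)[0][0];print(n,200+i-1+(135-b[i-1])/(b[i]-b[i-1]))
E
```

```text
46.225 [ 0.5509 -0.1609  0.1494] [ 0.0003  0.7075  0.7067 -0.0002] 0.3634076011113694
w14 200.72363636363636
w16 200.74812030075188
w18 200.63859649122807
```

```bash
cat >> h.py <<'E'
def fr(n):
    im=cv2.imread(f"pics/{n}.png").astype(float);b=im[226:258,308:322,0].mean(1);i=np.where((b[:-1]<135)&(b[1:]>=135))[0][-1];print(n,226+i+(135-b[i])/(b[i+1]-b[i]))
E
python3 -c "
from h import *
for n in ('w14','w16','w18'): fr(n)"
```

```text
w14 244.50867052023122
w16 240.5040650406504
w18 242.3288043478261
```

Request:
apply_moves(linear=[[5,0.05,0],[6,0.05,0],[6,0,0],[0,0,4],[0,0,2.9],[0,0,0],[0,0,0],[0,0,0]], spin=[0,0,0,0,0,0,0,0], jaw=[2.5,2.5,2.5,2.5,2.5,2.5,2.5,2.5])

```text
clock: 47.22
tcp_pos: [0.553, 0.0105, 0.0816]
ee_rot: [0.001, 0.707, 0.707, 0.001]
force: [-0.3, -0.4, -0.3]
gripper_width: 0.367
grasp_force: 20.0
```

Request:
apply_moves(linear=[[-0.08,-0.06,0.4],[0,0,0.4],[0,0,0.3],[0,0,0],[0,0,0]], spin=[0,0,0,0,0], jaw=[2.5,2.5,2.5,2.5,2.5])

```text
clock: 47.85
tcp_pos: [0.5514, 0.0102, 0.0692]
ee_rot: [0.0, 0.707, 0.708, -0.0]
force: [0.1, 0.3, -0.3]
gripper_width: 0.365
grasp_force: 20.0
```

Request:
apply_moves(linear=[[0,0.05,0.3],[0,0,0.2],[0,0,0.2],[0,0,0]], spin=[0,0,0,0], jaw=[2.5,2.5,2.5,2.5])

```text
clock: 48.35
tcp_pos: [0.5518, 0.0102, 0.0629]
ee_rot: [-0.0, 0.707, 0.708, 0.0]
force: [-3.2, 0.6, 11.1]
gripper_width: 0.363
grasp_force: 20.0
```

Request:
apply_moves(linear=[[0,0,-0.1],[0,0,0],[0,0,0],[0,0,-4],[0,0,-6],[0,0,-1.2],[-5.5,-1,0],[-6,-1.5,0],[-6,-2,0],[-6,-2,0]], spin=[0,0,0,0,0,0,0,0,0,0], jaw=[4.5,4.5,4.5,4.5,4.5,4.5,4.5,4.5,4.5,4.5])

```text
clock: 49.6
tcp_pos: [0.4867, -0.2251, 0.1746]
ee_rot: [-0.0, 0.706, 0.708, -0.0]
force: [0.8, -0.7, -0.1]
gripper_width: 0.492
grasp_force: 0.0
```

Request:
apply_moves(linear=[[-5.5,-2,0],[-5,-1.8,0],[-4.1,-1,0],[0,0,0],[0,0,0],[0,0,0]], spin=[0,0,0,0,0,0], jaw=[4.5,4.5,4.5,4.5,4.5,4.5])

```text
clock: 50.35
tcp_pos: [0.4406, -0.368, 0.1749]
ee_rot: [-0.0, 0.706, 0.708, 0.0]
force: [0.1, -0.4, 0.2]
gripper_width: 0.489
grasp_force: 0.0
```

```bash
python3 - <<'E'
from h import *
im,p=save("wrist","w19")
cap2(im,p,(.4385,-.3713),(150,160,170,180,190,200,210))
E
```

```text
50.4 [ 0.4406 -0.3682  0.175 ] [-0.0003  0.7058  0.7085  0.0002] 0.4874223585925574
150 cen [ 444.5207 -383.9298] circ [ 446.4477 -384.4858] r 27.4 14.0 area 1238 616 [299 179  44  43]
160 cen [ 444.691  -384.0862] circ [ 446.9688 -384.046 ] r 27.3 14.0 area 1214 616 [300 180  43  42]
170 cen [ 444.8569 -384.1501] circ [ 446.9717 -384.4135] r 27.1 14.0 area 1189 616 [300 180  43  42]
180 cen [ 438.4457 -372.275 ] circ [ 438.5881 -373.1081] r 13.8 14.0 area 542 616 [300 180  26  27]
190 cen [ 438.4565 -371.8614] circ [ 438.299  -371.9205] r 12.8 14.0 area 505 616 [300 180  26  26]
200 cen [ 438.1425 -371.352 ] circ [ 438.0617 -371.5794] r 12.2 14.0 area 443 616 [301 181  24  24]
```

Request:
apply_moves(linear=[[-0.27,-0.2,5],[0,0,5],[0,0,4],[0,0,1.7],[0,0,0],[0,0,0],[0,0,0],[0,0,0],[0,0,0]], spin=[0,0,0,0,0,0,0,0,0], jaw=[4.5,4.5,4.5,4.5,4.5,2.5,2.5,2.5,2.5])

```text
clock: 51.52
tcp_pos: [0.439, -0.373, 0.0198]
ee_rot: [0.001, 0.707, 0.708, 0.0]
force: [-0.1, 0.7, 7.7]
gripper_width: 0.365
grasp_force: 20.0
```

Request:
apply_moves(linear=[[0,0,-4],[0,0,-6],[0,0,-3],[3,1,0],[4,3,0],[4,3,0],[4,4,0],[0,0,0],[0,0,0],[0,0,0]], spin=[0,0,0,0,0,0,0,0,0,0], jaw=[2.5,2.5,2.5,2.5,2.5,2.5,2.5,2.5,2.5,2.5])

```text
clock: 52.78
tcp_pos: [0.5467, -0.2236, 0.1485]
ee_rot: [0.0, 0.707, 0.707, -0.0]
force: [0.4, -1.2, -1.5]
gripper_width: 0.366
grasp_force: 20.0
```

```bash
python3 - <<'E'
from h import *
im,p=save("wrist","w20");fr("w20")
ring(im,p,(.5525,-.1545))
print(proj(p,[(.5525,-.1545,.052)]))
E
```

```text
52.825 [ 0.5468 -0.2235  0.1485] [ 0.0001  0.7073  0.7069 -0.0002] 0.3642592795201794
w20 243.6195652173913
ring [ 552.2532 -154.4516] [  5   4  53  54 871] exp 50.8084883034943
[[321.2847 120.5573]]
```

Request:
apply_moves(linear=[[3.4,0.3,0],[3.4,0.23,0],[0,0,4],[0,0,2.9],[0,0,0],[0,0,0],[0,0,0]], spin=[0,0,0,0,0,0,0], jaw=[2.5,2.5,2.5,2.5,2.5,2.5,2.5])

```text
clock: 53.7
tcp_pos: [0.5538, -0.1547, 0.0806]
ee_rot: [0.001, 0.707, 0.707, 0.001]
force: [0.5, 1.0, -0.9]
gripper_width: 0.368
grasp_force: 20.0
```

Request:
apply_moves(linear=[[-0.07,-0.1,0.4],[0,0,0.4],[0,0,0.3],[0,0,0],[0,0,0]], spin=[0,0,0,0,0], jaw=[2.5,2.5,2.5,2.5,2.5])

```text
clock: 54.32
tcp_pos: [0.5519, -0.1548, 0.0682]
ee_rot: [0.0, 0.707, 0.708, -0.0]
force: [0.5, 0.3, -0.5]
gripper_width: 0.363
grasp_force: 20.0
```

Request:
apply_moves(linear=[[0,0.03,0.3],[0,0,0.2],[0,0,0.2],[0,0,0]], spin=[0,0,0,0], jaw=[2.5,2.5,2.5,2.5])

```text
clock: 54.82
tcp_pos: [0.5522, -0.1548, 0.0618]
ee_rot: [-0.0, 0.707, 0.708, 0.0]
force: [-2.9, 0.6, 8.4]
gripper_width: 0.366
grasp_force: 20.0
```

Request:
apply_moves(linear=[[0,0,-0.1],[0,0,0],[0,0,0],[0,0,-4],[0,0,-6],[0,0,-6],[4,2,0],[4,2,0],[0,0,0],[0,0,0]], spin=[0,0,0,0,0,0,0,0,0,0], jaw=[4.5,4.5,4.5,4.5,4.5,4.5,4.5,3,0,0])

```text
clock: 56.08
tcp_pos: [0.5918, -0.0752, 0.2219]
ee_rot: [-0.0, 0.707, 0.708, -0.0]
force: [-0.4, -0.3, 0.5]
gripper_width: 0.215
grasp_force: 0.0
```

```bash
python3 - <<'E'
from h import *
im,p=save("wrist","w21")
a,_=save("scene","s2");b,_=save("side","d2")
o=np.zeros((600,800,3),np.uint8)
o[:300,:480]=cv2.resize(im,(480,300));o[300:,:400]=cv2.resize(a[110:260,180:380],(400,300),interpolation=2);o[300:,400:]=cv2.resize(b[145:325,230:470],(400,300),interpolation=2)
o[:300,500:800]=cv2.resize(a[170:270,380:480],(300,300))
cv2.imwrite("pics/final.png",o)
E
```

```text
56.125 [ 0.5916 -0.0759  0.222 ] [ 0.      0.707   0.7073 -0.0005] 0.17064124945821083
56.175 [ 0.5916 -0.0762  0.2221] [ 0.0001  0.7072  0.707  -0.0004] 0.12486816473398515
56.225 [ 0.5916 -0.0762  0.2222] [ 0.0001  0.7072  0.707  -0.0003] 0.07733185518973226
```

View pics/final.png

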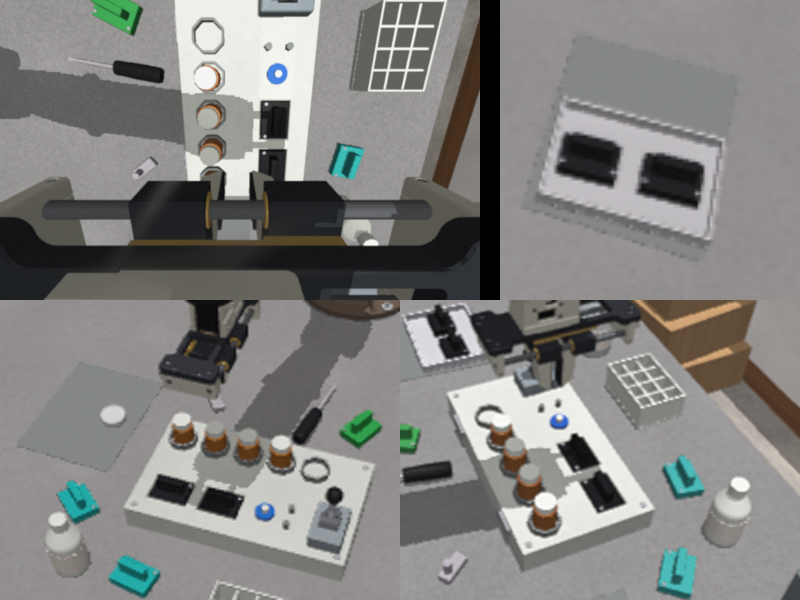

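```bash
python3 - <<'E'
from h import *
p=pickle.load(open("pics/s2.pkl","rb"));print(cast(p,[(347.5,207.5)],.111))
print(rel((580,115,98)))
E
```

```text
[[0.6401 0.1166 0.111 ]]
[19.1256 -1.1593 12.4075]
```

Request:
apply_moves(linear=[[5,-0.3,0],[6,-0.3,0],[5,-0.3,0],[3.1,-0.3,0],[0,0,5],[0,0,5],[0,0,2.2],[0,0,0],[0,0,0]], spin=[0,0,0,0,0,0,0,0,0], jaw=[0,0,0,0,0,0,0,0,0])

```text
clock: 57.35
tcp_pos: [0.5806, 0.1158, 0.1014]
ee_rot: [0.0, 0.707, 0.707, 0.001]
force: [0.7, -0.3, 0.9]
gripper_width: 0.003
grasp_force: 0.0
```

Request:
apply_moves(linear=[[0,1,0],[0,1,0],[0,1,0],[0,1,0],[0,0.5,0],[0,0,0]], spin=[0,0,0,0,0,0], jaw=[0,0,0,0,0,0])

```text
clock: 58.1
tcp_pos: [0.6252, 0.1162, 0.1]
ee_rot: [0.0, 0.707, 0.708, 0.0]
force: [0.3, 0.2, 0.3]
gripper_width: 0.003
grasp_force: 0.0
```

Request:
apply_moves(linear=[[0,0.8,0],[0,0.8,0],[0,0.5,0],[0,0,0]], spin=[0,0,0,0], jaw=[0,0,0,0])

```text
clock: 58.6
tcp_pos: [0.6463, 0.1163, 0.1001]
ee_rot: [0.0, 0.707, 0.708, 0.0]
force: [-0.2, -0.3, 0.2]
gripper_width: 0.003
grasp_force: 0.0
```

```bash
python3 - <<'E'
from h import *
im,p=save("scene","s3")
for n in ("s2","s3"):
    a=cv2.imread(f"pics/{n}.png");print(n);print((a[195:235:2,335:371:2].max(2)//10).astype(int))
q=pickle.load(open("pics/s2.pkl","rb"));print(proj(q,[(.633,.115,.109),(.681,.115,.109)]))
E
```

```text
58.65 [0.6461 0.1162 0.1002] [0.0002 0.7066 0.7076 0.0001] 0.006559347179964479
s2
[[20 20 20 20 17 19 20 20 20 20 20 20 20 20 20 20 14 14]
 [19 20 20 17 14 19 20 20 20 20 20 20 20 20 20 18 13 14]
 [ 6 10 10  6 11 20 20 20 20 20 20 20 20 20 20 14 14 14]
 [18 10 12 19 20 20 20 20 20 20 20 20 20 20 20 10 14 14]
 [20 20 20 20 20 15  9 19 20 20 20 20 20 20 19 13 14 14]
 [20 20 20 20 13  3  4  3 18 20 20 20 20 20 15 13 14 14]
 [20 20 20 20  7  3  4  3 11 20 20 20 20 20 13 14 14 14]
 [20 20 20 20  8  2  2  2 16 20 20 20 20 20 12 14 14 14]
 [20 20 17 16 16  3  2 12 20 20 20 20 20 16 14 14 14 14]
 [20 20 16 15 15  9 10 16 16 19 20 20 20 13 14 14 14 14]
 [20 17 15 15 10 10  9 10 16 15 16 20 20 10 14 14 14 14]
 [20 16 15 10  8 12  9 10 15 15 14 20 16 13 14 14 14 14]
 [20 15 13 11 11 11 10  9 14 13 16 20 13 14 14 14 14 14]
 [18 16 10  9  9 10 11  9 15 13 19 20 11 14 14 14 14 14]
 [17 16 11  9  8  8  9 13 15 10 20 18 13 14 14 14 14 14]
 [15 15 15 15 15 14 11 15 13 17 20 14 13 14 14 14 14 14]
 [15 16 15 15 15 16 15 15 14 19 20 10 14 14 14 14 14 14]
 [10 14 15 15 15 16 15 15 10 20 19 12 15 14 14 1
[... 610 characters left out ...]
5  5  5 13 14 12  9  9 14 14]
 [ 3  3  6  6  5  5  6  5  8  5  6 14 14 10  9  9 14 14]
 [10  7  4  3  3  3  6  7  8  6  8 14 14  9  9  9 14 14]
 [11 11 11 11 10  7  4  3  2  2  9 14 12  9  9  9 14 14]
 [11 11 11 11 11 11 11 11  9 11 11 14 10  9  9  9 13 14]
 [12 10  8 10 11 11 11 11  8 11 13 14 10  9  9  9 13 14]
 [11 10  7  6  6  6  7 10 11 12 14 13  9  9  9  9 13 14]
 [10 10 10 10 10  9  7 10 10 11 14 11  9  9  9  9 13 14]
 [10 11 12 10 10 10 14 12 10 13 14 10  9  9  9  9 13 14]
 [ 8 14 15 15 12 15 15 15  8 14 13  9  9  9  9  9 14 14]
 [ 7  8  8  8 11 14 15 12 11 14 11  9  9  9  9  9 14 14]
 [10  9  8  8  8  8  8  8 13 14 13  9  9  9  9  9 14 14]]
[[347.56   205.9369]
 [343.1598 218.8392]]
```

Request:
apply_moves(linear=[[0,0.5,0],[0,0.5,0],[0,0,0]], spin=[0,0,0], jaw=[0,0,0])

```text
clock: 59.02
tcp_pos: [0.6526, 0.1164, 0.0999]
ee_rot: [-0.002, 0.706, 0.708, -0.003]
force: [-13.7, -0.3, 9.2]
gripper_width: 0.008
grasp_force: 8.2
```

Request:
apply_moves(linear=[[0,0.3,0],[0,0.2,0],[0,0,0]], spin=[0,0,0], jaw=[0,0,0])

```text
clock: 59.4
tcp_pos: [0.6532, 0.1164, 0.0997]
ee_rot: [-0.005, 0.706, 0.708, -0.006]
force: [-30.8, -2.3, 21.1]
gripper_width: 0.003
grasp_force: 18.2
```

Request:
apply_moves(linear=[[0,-2,0],[0,-4,0],[0,-2,-2],[0,0,-6],[0,0,-4],[0,-5,0],[0,-5,0],[0,0,0],[0,0,0]], spin=[0,0,0,0,0,0,0,0,0], jaw=[0,0,0,0,0,0,0,0,0])

```text
clock: 60.52
tcp_pos: [0.4818, 0.1162, 0.2209]
ee_rot: [0.001, 0.707, 0.708, 0.001]
force: [0.3, -0.4, -0.1]
gripper_width: 0.005
grasp_force: 0.0
```

```bash
python3 - <<'E'
from h import *
im,p=save("scene","s4")
m=np.zeros(im.shape[:2],bool);m[195:235,330:360]=1
for b in blobs((im.max(2)<50)&m,8): print(b[0],b[1],cast(p,[b[0]],.109))
b4,q=save("side","d4")
for g in [(.552,-.1545),(.552,-.0995),(.552,-.0445),(.552,.0105)]:
    for c,pp in ((im,p),(b4,q)):
        u=proj(pp,[(*g,.092)])[0].astype(int);print(g,u,c[u[1],u[0]],end=" ")
    print()
E
```

```text
60.575 [0.4822 0.1162 0.2207] [0.0005 0.7066 0.7076 0.0008] 0.007034922315549614
[343.3393 218.9821] [340 215   8   9  56] [[0.6813 0.1156 0.109 ]]
60.625 [0.4821 0.1161 0.2205] [0.0004 0.7067 0.7075 0.0005] 0.006790975745611794
(0.552, -0.1545) [270 169] [211 217 217] (0.552, -0.1545) [316 265] [242 245 245] 
(0.552, -0.0995) [286 173] [212 217 217] (0.552, -0.0995) [306 247] [242 245 244] 
(0.552, -0.0445) [303 177] [211 217 217] (0.552, -0.0445) [298 230] [241 245 244] 
(0.552, 0.0105) [320 181] [212 218 218] (0.552, 0.0105) [289 215] [242 246 245]
```

The ball is now at x = 0.681, which is fully over, and all four vial caps show upright in their collars.

```bash
python3 -c "
from bench import job
print(job.job_done())"
```

```text
the job is handed in; nothing more can be done
None
```

I handed the job in at about 61 s: both spent cartridges lie flat in the discard tray, both fresh ones are pressed home, all four vials stand in collars, and the toggle was thrown fully over last.

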